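# Sort pegs and spools into the propped chest

### The arm

A 6-joint arm with a two-finger parallel gripper is mounted at the origin on the work surface. World frame = base frame: x ahead of the robot, y to its left, z up, the work surface at z = 0. Lengths are in mm, angles in rad, forces in N, time in s.
With the tool pointing down it reaches from about 350 to 875 mm from the base axis. Payload 4.2 kg.
Tool frame: the origin (TCP) lies between the finger pads; the fingertips stand 25 mm ahead of it and the grasp point (between the pads) lies 6 mm ahead of it; z points along the fingers, y is the line along which they close (so a half turn about z gives the same grasp; the last joint's range is limited). The gripper opens to 85 mm and grips with 20 to 120 N. Pads are 22 mm wide; open, the fingers measure 114 mm over their backs; the gripper's body (76 mm by 85 mm) begins 54 mm behind the grasp point. The pads swing forward as they close: fully open they stand 13 mm farther back than shut.
Start: joints at [-0.951, 0.385, 0.008, 0, -1.194, -0.259], TCP at [220.653, -584.732, 224.812] pointing down, gripper open.
Joint ranges: [-3.14, 3.14], [-1.21, 2.06], [-1.07, 1.41], [-3.16, 2.05], [-2.99, -0.16], [-3.1, 3.1]. Speed limits (rad/s): [2.79, 2.79, 3.14, 3.14, 3.14, 3.14].

### API

Orientations are given as a unit quaternion [x, y, z, w].
In Python, from bench import read_state, get_image, job_done gives the robot as it stands.
- The arm moves only by the tool play_rows, never from a script. Its argument "series" is a list of rows, each a list of 6 numbers: the shift along the world's x, y, z in mm, then the turn, a rotation vector about the world's x, y, z in units of 6 degrees (1.0 is 6 degrees). A call has 1 to 20 rows; each row shifts and turns the commanded pose from where the row before left it; what a row does not reach is not made up. A row lasts 1/12 s, in which the tool goes at most 41.7 mm and 7.16 degrees, less where a joint would pass 70% of its speed; a pose out of reach is approached as far as the arm can. A call is refused whole if a number of a shift passes 41.7 or a number of a turn 1, either way. A call with a gripper value outside its range is refused whole. "gripper" is the opening, from 0 (shut) to 1 (fully open), set as the call begins (left out, the last holds). The fingers move at their own pace and stop on an object; the grip force is fixed at half the most. Time passes only in rows, so rows that do not move let the fingers close. It gives the time, the measured TCP pose, the force, the opening and the grip force at its end, in the units of the state.
- read_state(): the state, without advancing time (a new reading comes with each control period).
- get_image(name): name is "scene" or "top" or "wrist"; returns a dict with "image" (480x640x3 uint8, red, green, blue), "fx", "fy", "cx", "cy" (pixels), "eye" and "rotation" of the camera in the world. Camera axes: x right, y down, z forward; pixel columns grow to the right and rows downward; lengths in mm; the calibration is good to about 2 mm. A picture is of the moment at which its call begins. There is no depth.
- job_done(): hands the job in; it is judged then, once.
The state is a dict: "clock": time; "joints": joint angles; "joint_vel": joint speeds; "joint_efforts": joint torques, N m; "position": TCP position; "ee_rot": TCP orientation; "contact_force": force on the tool from outside, world axes, zero at the start; "wrist_torque": the same for the moment, N m; "gripper_width": finger opening in mm; "grasp_force": force on a finger pad.
Only numpy, scipy, OpenCV 4.12 (cv2) and the standard library are available. Lean on these libraries where they do the work, as an engineer would, in place of code of your own. Each camera call takes 0.05 s, during which the arm holds its last target. There are 200 camera calls.

### The job

Open the lid of the wooden chest fully, then flip its stay all the way up so that the lid is propped. With it propped, put every clothes peg into the wide compartment and every walnut spool into the narrow one; then fold the stay right down and only after that shut the lid completely. Leave everything else where it stands.

Things in the scene. Friction and masses are not known exactly. Their poses are not given: they have to be found in the camera images.
- chest: Low wooden chest fixed to the washstand top, 170 mm deep (its x) x 280 mm wide (its y), rim 75 mm high, walls 8 mm, floor 8 mm. Origin: centre of its underside; its x points away from the robot towards the hinged far side, its y to the left, z up. A divider 60 mm high above the floor runs along x at y = -19 mm (6 mm thick) and makes a wide compartment on the +y side and a narrow one on the -y side.
- wide_bin (a point): Centre of the floor of the wide compartment (inside 154 mm along x, 148 mm along y, 67 mm deep), for the pegs. Axes as the chest's.
- narrow_bin (a point): Centre of the floor of the narrow compartment (inside 154 mm along x, 110 mm along y, 67 mm deep), for the spools. Axes as the chest's.
- lid (a joint): Lid angle: 0 closed, grows as it opens upward about the chest's far rim, stop at 1.65 rad (just past vertical). It starts closed or barely ajar. The hinge is stiff: the lid stays where it is left; about 1 to 5 N at the bar moves it. The lid is a 170 x 280 x 10 mm panel.
- lid_hinge_line (a point): Middle of the lid's hinge axis, 80 mm above the table; the axis runs along the chest's y.
- lid_bar (a point): Middle of the lid's steel pull bar: 12 mm thick, 100 mm long along the chest's y, 45 mm out from the lid's front edge and 215 mm from the hinge axis, clear all round; it moves with the lid (80 mm high when closed, 295 mm when upright).
- stay (a joint): Angle of the steel stay on the outside of the chest's right (-y) wall: 0 lying along the wall pointing to the robot, grows as it flips up and back, stop at 1.65 rad (upright beside the open lid). Stiff pivot: it stays where it is left; 1 to 3 N at its rod moves it. It starts down.
- stay_pivot (a point): Pivot of the stay on the chest's right wall, 60 mm above the table; the axis runs along the chest's y.
- stay_rod (a point): Grip point on the stay's rod: 12 mm thick, 65 mm long along the chest's y, sticking out sideways from the stay's free end, 130 mm from the pivot axis. The point lies 42 mm out from the flat of the stay (51 mm from the chest's wall); it moves with the stay (60 mm high when down, 190 mm when up).
- peg0_c (a point): Jumbo wooden clothes peg lying flat, 90 mm long (its x) x 30 mm wide (its y) x 18 mm high (its z), about 40 g; the point is its centre. May be absent (None from the start).
- peg1_c (a point): Jumbo wooden clothes peg lying flat, 90 mm long (its x) x 30 mm wide (its y) x 18 mm high (its z), about 40 g; the point is its centre. May be absent (None from the start).
- peg2_c (a point): Jumbo wooden clothes peg lying flat, 90 mm long (its x) x 30 mm wide (its y) x 18 mm high (its z), about 40 g; the point is its centre. May be absent (None from the start).
- peg3_c (a point): Jumbo wooden clothes peg lying flat, 90 mm long (its x) x 30 mm wide (its y) x 18 mm high (its z), about 40 g; the point is its centre. May be absent (None from the start).
- spool0_c (a point): Empty walnut spool standing on end, 60 mm tall (its z), flanges 42 mm in diameter and 10 mm thick at both ends, waist 32 mm, about 50 g; the point is its centre, half-way up. May be absent (None from the start).
- spool1_c (a point): Empty walnut spool standing on end, 60 mm tall (its z), flanges 42 mm in diameter and 10 mm thick at both ends, waist 32 mm, about 50 g; the point is its centre, half-way up. May be absent (None from the start).
- spool2_c (a point): Empty walnut spool standing on end, 60 mm tall (its z), flanges 42 mm in diameter and 10 mm thick at both ends, waist 32 mm, about 50 g; the point is its centre, half-way up. May be absent (None from the start).
- bulldog_clip: Bystander: steel bulldog clip, 65 mm wide, 25 mm high, lying among the things to sort. Origin at the centre of its underside. Not to be moved.
- pump_bottle: Bystander: empty frosted pump bottle, diameter 72 mm, 178 mm tall, at the back. Origin at the centre of its underside. Not to be moved.
- spoon_rest: Bystander: glazed blue ceramic spoon rest, round dish 100 mm across with a stub handle, 18 mm high, left of the chest. Origin at the centre of its underside. Not to be moved.
- canister: Bystander: lidded glass canister, diameter 94 mm, 150 mm tall, at the back. Origin at the centre of its underside. Not to be moved.
- boot_brush: Bystander: wooden boot brush 170 x 50 x 45 mm, left of the chest. Origin at the centre of its underside. Not to be moved.
- mug: Bystander: blue mug, diameter 80 mm, 85 mm tall, at the back. Origin at the centre of its underside. Not to be moved.
- soap_dish: Bystander: white ceramic soap dish 90 x 130 x 25 mm, at the back. Origin at the centre of its underside. Not to be moved.
Not all that is in view belongs to the job. What is shaped like the part that bears spool1_c but yellow is not meant.

How it is judged (in metres and radians):
On the way, in this order (a step that is already met when the one before it is completed fails the run):
1. the lid is opened up, the stay still down (value of joint lid above 1.3 rad and value of joint stay below 0.6 rad), for 0.2 s.
2. the stay is flipped up, propping the open lid (value of joint each of lid, stay above 1.3 rad), for 0.2 s.
3. every peg lies in the wide compartment and every spool in the narrow one while the lid is propped (x of peg0_c in the frame of wide_bin between -0.077 and 0.077 m and y of peg0_c in the frame of wide_bin between -0.072 and 0.072 m and z of peg0_c in the frame of wide_bin between -0.005 and 0.062 m and x of peg1_c in the frame of wide_bin between -0.077 and 0.077 m and y of peg1_c in the frame of wide_bin between -0.072 and 0.072 m and z of peg1_c in the frame of wide_bin between -0.005 and 0.062 m and x of peg2_c in the frame of wide_bin between -0.077 and 0.077 m and y of peg2_c in the frame of wide_bin between -0.072 and 0.072 m and z of peg2_c in the frame of wide_bin between -0.005 and 0.062 m and x of peg3_c in the frame of wide_bin between -0.077 and 0.077 m and y of peg3_c in the frame of wide_bin between -0.072 and 0.072 m and z of peg3_c in the frame of wide_bin between -0.005 and 0.062 m and x of spool0_c in the frame of narrow_bin between -0.077 and 0.077 m and y of spool0_c in the frame of narrow_bin between -0.053 and 0.053 m and z of spool0_c in the frame of narrow_bin between -0.005 and 0.062 m and x of spool1_c in the frame of narrow_bin between -0.077 and 0.077 m and y of spool1_c in the frame of narrow_bin between -0.053 and 0.053 m and z of spool1_c in the frame of narrow_bin between -0.005 and 0.062 m and x of spool2_c in the frame of narrow_bin between -0.077 and 0.077 m and y of spool2_c in the frame of narrow_bin between -0.053 and 0.053 m and z of spool2_c in the frame of narrow_bin between -0.005 and 0.062 m and value of joint each of lid, stay above 1.2 rad), for 0.2 s.
4. the stay is folded down with the lid still open (value of joint stay below 0.25 rad and value of joint lid above 1 rad), for 0.2 s.
At the end, for the whole second after the job is handed in: Every peg's centre is inside the wide compartment and every spool's inside the narrow one, below the rim; the stay is down (under 0.25 rad) and the lid shut (under 0.1 rad) (x of peg0_c in the frame of wide_bin between -0.077 and 0.077 m and y of peg0_c in the frame of wide_bin between -0.072 and 0.072 m and z of peg0_c in the frame of wide_bin between -0.005 and 0.062 m and x of peg1_c in the frame of wide_bin between -0.077 and 0.077 m and y of peg1_c in the frame of wide_bin between -0.072 and 0.072 m and z of peg1_c in the frame of wide_bin between -0.005 and 0.062 m and x of peg2_c in the frame of wide_bin between -0.077 and 0.077 m and y of peg2_c in the frame of wide_bin between -0.072 and 0.072 m and z of peg2_c in the frame of wide_bin between -0.005 and 0.062 m and x of peg3_c in the frame of wide_bin between -0.077 and 0.077 m and y of peg3_c in the frame of wide_bin between -0.072 and 0.072 m and z of peg3_c in the frame of wide_bin between -0.005 and 0.062 m and x of spool0_c in the frame of narrow_bin between -0.077 and 0.077 m and y of spool0_c in the frame of narrow_bin between -0.053 and 0.053 m and z of spool0_c in the frame of narrow_bin between -0.005 and 0.062 m and x of spool1_c in the frame of narrow_bin between -0.077 and 0.077 m and y of spool1_c in the frame of narrow_bin between -0.053 and 0.053 m and z of spool1_c in the frame of narrow_bin between -0.005 and 0.062 m and x of spool2_c in the frame of narrow_bin between -0.077 and 0.077 m and y of spool2_c in the frame of narrow_bin between -0.053 and 0.053 m and z of spool2_c in the frame of narrow_bin between -0.005 and 0.062 m and value of joint lid below 0.1 rad and value of joint stay below 0.25 rad); the robot touches nothing.
It fails at once if the lid is down (under 0.9 rad) while the stay is up (over 0.9 rad) (value of joint lid below 0.9 rad and value of joint stay above 0.9 rad).
It fails at once if a bystander is moved by more than 6 cm (distance of any of bulldog_clip, pump_bottle, spoon_rest, canister, boot_brush, mug, soap_dish from where it was at the start of the episode above 0.06 m).
Of peg0, peg1, peg2, peg3 only 2 to 3 are there at a start; the rules pass over those that are not, and their reading is None.
Of spool0, spool1, spool2 only 1 to 2 are there at a start; the rules pass over those that are not, and their reading is None.
At some moment in a run one of peg0, peg1, peg2, peg3, spool0, spool1, spool2 may be knocked a few centimetres aside while the robot is not near it.
Once in a run the grip may slacken for a moment while it holds something.
It also fails if it takes over 210 s, if anything falls off the work surface, if the arm or the gripper's body presses on something with over 40 N, if the wrist force passes 120 N, or if a joint passes its speed limit or range.

## Working session

There is one attempt and no reset: what is moved stays moved. The work goes in short steps, Python scripts to look and compute and a tool call to move; the robot and the scene stay as the last step left them, time stands still between calls to the robot, and variables do not carry over. Pictures are saved under pics/ and viewed, at most 14 in all, crops included, and the job is handed in when it is done.

Besides the shell and the picture viewer there is one more tool, called after "Emit:" as name([rows], argument=value, ...), one row to a line, values as JSON. play_rows: Moves the arm, as the interface text tells. Its arguments: {"type":"object","properties":{"series":{"type":"array","items":{"type":"array","items":{"type":"number"}}},"gripper":{"type":"number"}},"required":["series"]}

```bash
mkdir -p pics; ls; cat > h.py <<'E'
import numpy as np, cv2
from bench import read_state, get_image, job_done
def snap(cam,fn,crop=None,scale=1):
    d=get_image(cam); im=d["image"][:,:,::-1]
    np.savez('cal_'+cam,**{k:np.array(v) for k,v in d.items()})
    if crop: x0,y0,x1,y1=crop; im=im[y0:y1,x0:x1]
    if scale!=1: im=cv2.resize(im,None,fx=scale,fy=scale,interpolation=cv2.INTER_CUBIC)
    cv2.imwrite('pics/'+fn,im)
def pt(cam,u,v,z):
    d=np.load('cal_'+cam+'.npz'); r=d['rotation']@np.array([(u-d['cx'])/d['fx'],(v-d['cy'])/d['fy'],1])
    return d['eye']+r*(z-d['eye'][2])/r[2]
def px(cam,P):
    d=np.load('cal_'+cam+'.npz'); q=d['rotation'].T@(np.array(P,float)-d['eye'])
    return np.array([d['fx']*q[0]/q[2]+d['cx'],d['fy']*q[1]/q[2]+d['cy']])
E
python3 - <<'E'
from h import *
snap('top','top0.png'); snap('scene','scene0.png')
for c in('top','scene'):
    d=np.load('cal_'+c+'.npz'); print(d['eye'],d['rotation'].round(3).tolist(),d['fx'])
print(read_state())
E
```

```text
pics
[ 353.33541315   12.59727798 1279.38773012] [-0.698, 0.709, -0.07, 0.07] 573.2584966528682
[1228.00128664  164.08736161  940.57727424] [0.598, 0.738, -0.245, -0.195] 453.6548940717127
{'clock': 0.1, 'joints': array([-9.51344920e-01,  3.85470287e-01,  6.78501812e-03, -4.07631612e-04,
       -1.19398803e+00, -2.58606506e-01]), 'joint_vel': array([-0.00075181, -0.00118086,  0.00313775,  0.00025012, -0.00094424,
        0.00130435]), 'joint_efforts': array([-5.08211269e-04, -3.93319273e+01,  1.88928580e+01,  4.19790164e+00,
       -2.58583525e-03,  4.83970283e-06]), 'position': array([ 220.49848534, -584.25866087,  223.84951253]), 'ee_rot': array([-1.79371147e-01,  9.83781010e-01,  9.30010586e-04, -2.27433236e-04]), 'contact_force': array([ 0.50506258, -0.07044589, -1.1681618 ]), 'wrist_torque': array([ 0.01541284, -0.0671098 ,  0.04260222]), 'grasp_force': 0.0, 'gripper_width': 85.50602850311088}
```

```bash
sed -i "s/d\['rotation'\]/R(d['rotation'])/g; 2a from scipy.spatial.transform import Rotation\nR=lambda q: Rotation.from_quat(q).as_matrix()" h.py; cat h.py | head -8; python3 -c "
from h import *
print(pt('top',320,240,0),pt('scene',320,240,0))"
```

```text
import numpy as np, cv2
from bench import read_state, get_image, job_done
from scipy.spatial.transform import Rotation
R=lambda q: Rotation.from_quat(q).as_matrix()
def snap(cam,fn,crop=None,scale=1):
    d=get_image(cam); im=d["image"][:,:,::-1]
    np.savez('cal_'+cam,**{k:np.array(v) for k,v in d.items()})
    if crop: x0,y0,x1,y1=crop; im=im[y0:y1,x0:x1]
[609.024356    11.68123905   0.        ] [536.77168397  16.43984544   0.        ]
```

View pics/top0.png

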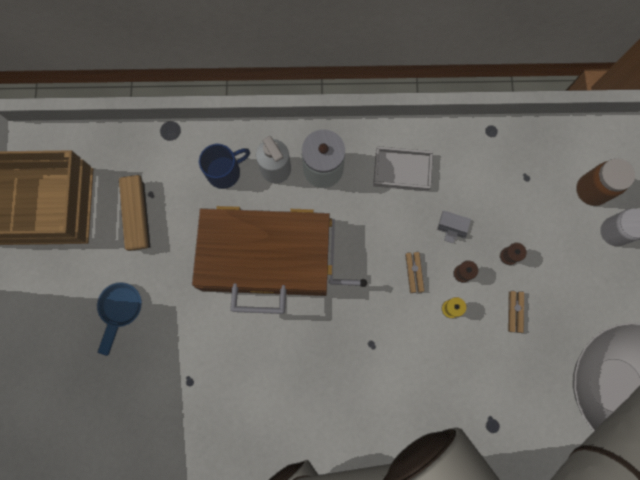

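View pics/scene0.png

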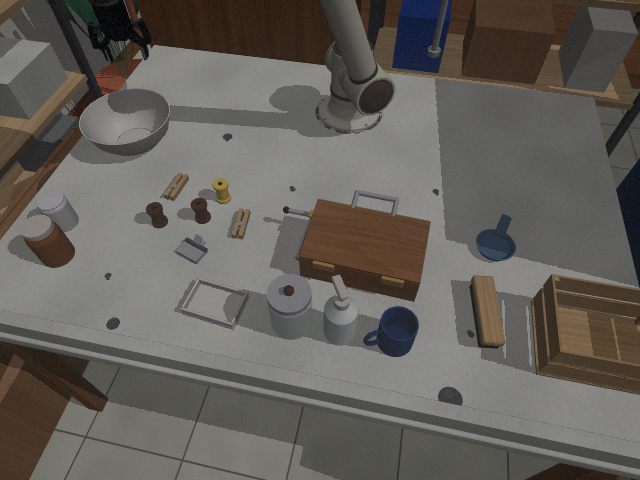

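```bash
python3 - <<'E'
from h import *
c=[pt('top',u,v,85)[:2] for u,v in((201,209),(330,212),(327,295),(194,290))]
print(np.round(c,0).tolist()); c=np.array(c); print(c.mean(0), np.degrees(np.arctan2(*( (c[0]-c[1])[[0,1]]*[-1,1])))) 
print('bar',pt('top',236,309,80),pt('top',281,312,80),'rod',pt('top',364,283,60))
for n,u,v,z in(('pegA',415,272,18),('pegB',517,311,18),('spA',466,268,60),('spB',515,251,60),('yel',456,306,60),('clip',456,225,15)):
    print(n,pt('top',u,v,z).round(0))
im=cv2.imread('pics/top0.png'); 
cv2.imwrite('pics/c1.png',cv2.resize(im[190:350,390:550],None,fx=3.5,fy=3.5,interpolation=cv2.INTER_CUBIC))
cv2.imwrite('pics/c2.png',cv2.resize(im[190:330,185:385],None,fx=4,fy=4,interpolation=cv2.INTER_CUBIC))
E
```

```text
[[664.0, 266.0], [653.0, -11.0], [475.0, -1.0], [489.0, 276.0]]
[570.27894056 132.76454305] -2.227937649139184
bar [449.04564789 188.86144187  80.        ] [441.4424729   95.10988945  80.        ] rod [501.94043592 -80.93400861  60.        ]
pegA [ 530. -198.   18.]
pegB [ 441. -417.   18.]
spA [ 531. -301.   60.]
spB [ 567. -409.   60.]
yel [ 450. -274.   60.]
clip [ 636. -296.   15.]
```

View pics/c1.png

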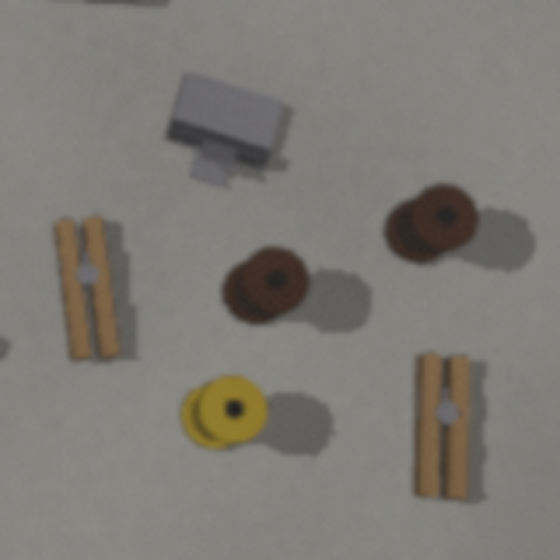

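View pics/c2.png

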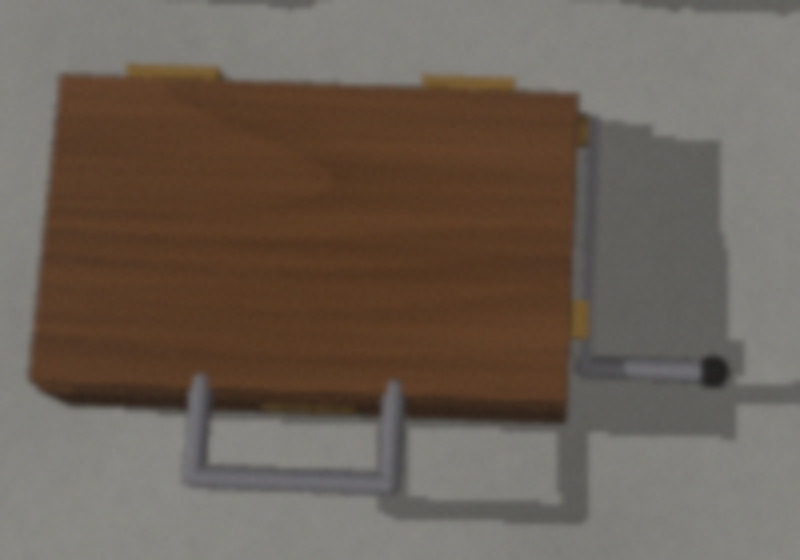

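```bash
cat > fit.py <<'E'
from h import *
from scipy.optimize import least_squares
obs=[(200,208.75),(329.5,214.25),(327,291),(192.5,285),(232.5,310),(283.75,311.75),(350.5,282.7),(363,283)]
def model(p):
    x,y,a,t,px_=p
    L=[(85,140,85),(85,-140,85),(-85,-140,85),(-85,140,85),(-130,50,80),(-130,-50,80)]
    c,s=np.cos(t),np.sin(t); out=[]
    for X,Y,Z in L:
        dx,dz=X-85,Z-80; out.append((85+dx*c+dz*s,Y,80-dx*s+dz*c))
    out+=[(px_-130,-201,60),(px_-130,-225,60)]
    A=np.array([[np.cos(a),-np.sin(a),0],[np.sin(a),np.cos(a),0],[0,0,1]])
    return np.array(out)@A.T+[x,y,0]
f=lambda p:np.concatenate([px('top',q)-o for q,o in zip(model(p),obs)])
r=least_squares(f,[570,132,0,0.02,60],x_scale=[10,10,.1,.1,10]); print(r.x.round(3)); print(r.fun.round(1))
print(model(r.x).round(0))
for n,u,v,z in(('A1',390+82/3.5,190+218/3.5,18),('A2',390+94/3.5,190+357/3.5,18),('B1',390+443/3.5,190+355/3.5,18),('B2',390+441/3.5,190+496/3.5,18),('spA',390+278/3.5,190+278/3.5,60),('spB',390+445/3.5,190+216/3.5,60)): print(n,pt('top',u,v,z).round(0))
E
python3 fit.py
```

```text
[ 5.7446e+02  1.3687e+02 -6.1000e-02 -1.2000e-02  7.0649e+01]
[-1.3 -1.6 -0.7 -1.2 -1.7  1.2 -0.7  1.   0.9 -0.3 -2.6  0.2  3.7 -0.
  2.5  0.2]
[[668. 271.  85.]
 [651.  -8.  85.]
 [481.   2.  83.]
 [498. 282.  83.]
 [448. 195.  77.]
 [442.  95.  77.]
 [503. -60.  60.]
 [501. -84.  60.]]
A1 [ 574. -197.   18.]
A2 [ 485. -200.   18.]
B1 [ 483. -420.   18.]
B2 [ 396. -411.   18.]
spA [ 528. -308.   60.]
spB [ 565. -414.   60.]
```

Emit:
play_rows([
  [18,33.4,0,0,0,1],
  [18,33.4,0,0,0,1],
  [18,33.4,0,0,0,1],
  [18,33.4,0,0,0,1],
  [18,33.4,0,0,0,1],
  [18,33.4,0,0,0,1],
  [18,33.4,0,0,0,1],
  [18,33.4,0,0,0,1],
  [18,33.4,0,0,0,1],
  [18,33.4,0,0,0,1],
  [4.5,39.3,0,0,0,1],
  [4.5,39.3,0,0,0,0],
  [4.5,39.3,0,0,0,0],
  [4.5,39.3,0,0,0,0],
  [4.5,39.3,0,0,0,0],
  [4.5,39.3,0,0,0,0],
  [4.5,39.3,0,0,0,0],
  [4.5,39.3,0,0,0,0],
  [4.5,39.3,0,0,0,0],
  [4.5,39.3,0,0,0,0],
], gripper=0.4)

```text
clock: 1.77
position: [445.1, 144.2, 224.7]
ee_rot: [-0.686, 0.727, 0.0, -0.0]
contact_force: [1.5, -0.4, 0.3]
gripper_width: 34.4
grasp_force: 0.0
```

Emit:
play_rows([
  [0,0,-20,0,0,0],
  [0,0,-20,0,0,0],
  [0,0,-20,0,0,0],
  [0,0,0,0,0,0],
])

```text
clock: 2.1
position: [442.8, 141.1, 160.8]
ee_rot: [-0.686, 0.727, 0.001, -0.004]
contact_force: [-0.8, 0.1, -0.5]
gripper_width: 34.4
grasp_force: 0.0
```

```bash
python3 - <<'E'
from h import *
snap('wrist','w1.png')
s=read_state(); print(s['position'],s['ee_rot'],s['joints'],s['gripper_width'])
c=[px('wrist',p) for p in((448,195,78),(442,95,78))]; print(c)
E
```

```text
[444.23957378 141.48624983 163.00896479] [-6.86311201e-01  7.27302660e-01  4.35213553e-04 -2.75442827e-03] [ 6.57952487e-01  1.77208875e-01 -4.55423276e-01 -4.00992907e-04
 -9.43731960e-01 -7.15695315e-01] 34.1281979434644
[array([312.42323571, 316.49000989]), array([311.9923063 , 176.45597306])]
```

View pics/w1.png

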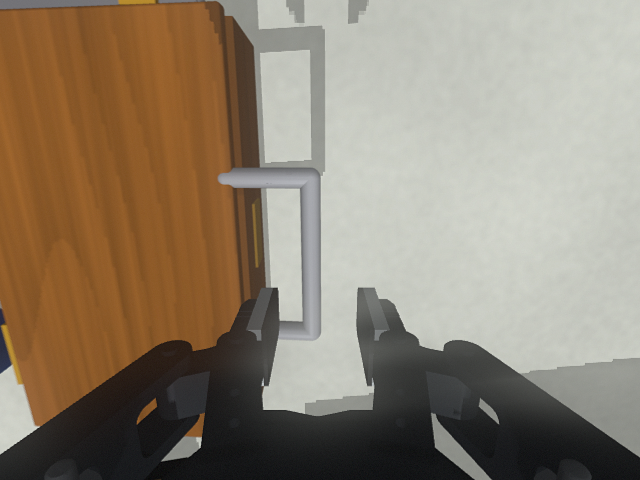

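Emit:
play_rows([
  [0,0,-20,0,0,0],
  [0,0,-20,0,0,0],
  [0,0,-20,0,0,0],
  [0,0,-20,0,0,0],
  [0,0,0,0,0,0],
  [0,0,0,0,0,0],
])

```text
clock: 2.65
position: [446.1, 142.2, 85.4]
ee_rot: [-0.686, 0.727, -0.0, -0.0]
contact_force: [0.0, -0.0, 0.9]
gripper_width: 34.3
grasp_force: 0.0
```

Emit:
play_rows([
  [0,0,0,0,0,0],
  [0,0,0,0,0,0],
  [0,0,0,0,0,0],
  [0,0,0,0,0,0],
  [0,0,0,0,0,0],
  [0,0,0,0,0,0],
], gripper=0)

```text
clock: 3.15
position: [446.3, 142.9, 85.5]
ee_rot: [-0.686, 0.727, -0.0, 0.001]
contact_force: [-0.7, 2.3, 1.7]
gripper_width: 9.6
grasp_force: 58.5
```

```bash
python3 - <<'E'
import numpy as np
# arc rows in chest x dir (yaw -0.05), radius 215, from 0 to 1.62
t=np.linspace(0,1.63,31); p=np.c_[215*(1-np.cos(t)),215*np.sin(t)]
d=np.diff(p,axis=0); print([[round(a,1),round(-.05*a,1),round(b,1)] for a,b in d])
E
```

```text
[[np.float64(0.3), np.float64(-0.0), np.float64(11.7)], [np.float64(1.0), np.float64(-0.0), np.float64(11.6)], [np.float64(1.6), np.float64(-0.1), np.float64(11.6)], [np.float64(2.2), np.float64(-0.1), np.float64(11.5)], [np.float64(2.8), np.float64(-0.1), np.float64(11.3)], [np.float64(3.4), np.float64(-0.2), np.float64(11.2)], [np.float64(4.0), np.float64(-0.2), np.float64(11.0)], [np.float64(4.6), np.float64(-0.2), np.float64(10.7)], [np.float64(5.2), np.float64(-0.3), np.float64(10.5)], [np.float64(5.8), np.float64(-0.3), np.float64(10.2)], [np.float64(6.3), np.float64(-0.3), np.float64(9.8)], [np.float64(6.8), np.float64(-0.3), np.float64(9.5)], [np.float64(7.3), np.float64(-0.4), np.float64(9.1)], [np.float64(7.8), np.float64(-0.4), np.float64(8.7)], [np.float64(8.3), np.float64(-0.4), np.float64(8.2)], [np.float64(8.7), np.float64(-0.4), np.float64(7.8)], [np.float64(9.1), np.float64(-0.5), np.float64(7.3)], [np.float64(9.5), np.float64(-0.5), np.float64(6.8)], [np.float64(9.9), np.float64(-0.5), np.float64(6.3)], [np.float64(10.2), np.float64(-0.5), np.float64(5.7)], [np.float64(10.5), np.float64(-0.5), np.float64(5.2)], [np.float64(10.7), np.float64(-0.5), np.float64(4.6)], [np.float64(11.0), np.float64(-0.5), np.float64(4.0)], [np.float64(11.2), np.float64(-0.6), np.float64(3.4)], [np.float64(11.3), np.float64(-0.6), np.float64(2.8)], [np.float64(11.5), np.float64(-0.6), np.float64(2.2)], [np.float64(11.6), np.float64(-0.6), np.float64(1.5)], [np.float64(11.6), np.float64(-0.6), np.float64(0.9)], [np.float64(11.7), np.float64(-0.6), np.float64(0.3)], [np.float64(11.7), np.float64(-0.6), np.float64(-0.4)]]
```

Emit:
play_rows([
  [0.3,0,11.7,0,0,0],
  [1,0,11.6,0,0,0],
  [1.6,-0.1,11.6,0,0,0],
  [2.2,-0.1,11.5,0,0,0],
  [2.8,-0.1,11.3,0,0,0],
  [3.4,-0.2,11.2,0,0,0],
  [4,-0.2,11,0,0,0],
  [4.6,-0.2,10.7,0,0,0],
  [5.2,-0.3,10.5,0,0,0],
  [5.8,-0.3,10.2,0,0,0],
])

```text
clock: 3.98
position: [487.2, 141.7, 195.0]
ee_rot: [-0.687, 0.727, -0.006, 0.009]
contact_force: [44.8, -8.9, -40.1]
gripper_width: 9.1
grasp_force: 57.8
```

Emit:
play_rows([
  [6.3,-0.3,9.8,0,0,0],
  [6.8,-0.3,9.5,0,0,0],
  [7.3,-0.4,9.1,0,0,0],
  [7.8,-0.4,8.7,0,0,0],
  [8.3,-0.4,8.2,0,0,0],
  [8.7,-0.4,7.8,0,0,0],
  [9.1,-0.5,7.3,0,0,0],
  [9.5,-0.5,6.8,0,0,0],
  [9.9,-0.5,6.3,0,0,0],
  [10.2,-0.5,5.7,0,0,0],
])

```text
clock: 4.82
position: [560.2, 137.6, 261.9]
ee_rot: [-0.685, 0.729, 0.005, -0.005]
contact_force: [16.3, 2.2, -42.6]
gripper_width: 9.2
grasp_force: 58.2
```

Emit:
play_rows([
  [10.5,-0.5,5.2,0,0,0],
  [10.7,-0.5,4.6,0,0,0],
  [11,-0.5,4,0,0,0],
  [11.2,-0.6,3.4,0,0,0],
  [11.3,-0.6,2.8,0,0,0],
  [11.5,-0.6,2.2,0,0,0],
  [11.6,-0.6,1.5,0,0,0],
  [11.6,-0.6,0.9,0,0,0],
  [11.7,-0.6,0.3,0,0,0],
  [11.7,-0.6,-0.4,0,0,0],
  [0,0,0,0,0,0],
  [0,0,0,0,0,0],
])

```text
clock: 5.82
position: [670.8, 132.0, 290.0]
ee_rot: [-0.686, 0.727, 0.005, -0.005]
contact_force: [2.6, 2.0, -28.4]
gripper_width: 7.5
grasp_force: 54.6
```

Emit:
play_rows([
  [0,0,0,0,0,0],
  [0,0,0,0,0,0],
  [0,0,25,0,0,0],
  [0,0,25,0,0,0],
  [-30,0,5,0,0,0],
  [-30,-40,0,0,0,0],
  [-30,-40,0,0,0,0],
  [-30,-40,-10,0,0,0],
  [-30,-40,-20,0,0,0],
  [-22,-40,-30,0,0,0],
  [0,-8,-40,0,0,0],
  [0,0,-40,0,0,0],
  [0,0,-40,0,0,0],
  [0,0,0,0,0,0],
], gripper=0.5)

```text
clock: 6.98
position: [525.2, -39.2, 185.4]
ee_rot: [-0.686, 0.728, 0.002, -0.003]
contact_force: [-0.7, 0.2, -1.4]
gripper_width: 42.5
grasp_force: 0.0
```

```bash
python3 - <<'E'
from h import *
snap('wrist','w2.png'); snap('scene','s2.png')
s=read_state(); print(s['position'],s['ee_rot'],s['joints'],s['gripper_width'],s['contact_force'])
print([px('wrist',p) for p in((503,-50,60),(502,-81,60),s['position']-[0,0,6])])
E
```

```text
[530.52253783 -38.49676328 191.9931349 ] [-0.68674602  0.72689142 -0.00250801  0.00157209] [ 0.23436254  0.25148488 -0.27509437  0.00322184 -1.03899102 -0.29277111] 42.798484996047996 [0.71183654 1.23085538 1.81342282]
[array([342.7169409 , 213.28066963]), array([342.41084704, 173.26856366]), array([304.12072858, 301.37654969])]
```

View pics/w2.png

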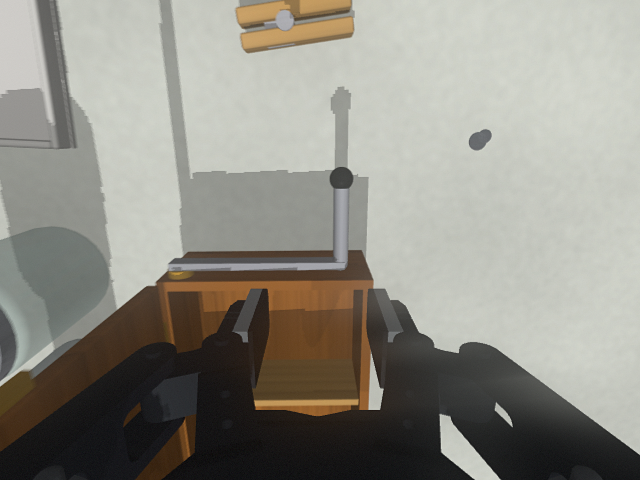

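View pics/s2.png

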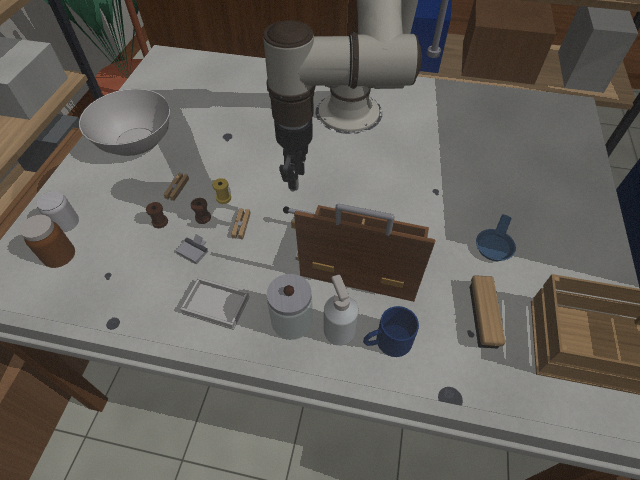

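Emit:
play_rows([
  [-14,-10,0,0,0,0],
  [-14,-10,0,0,0,0],
  [0,0,0,0,0,0],
  [0,0,0,0,0,0],
])

```text
clock: 7.42
position: [503.5, -58.0, 193.1]
ee_rot: [-0.687, 0.727, -0.003, 0.004]
contact_force: [0.3, -0.6, 0.2]
gripper_width: 42.7
grasp_force: 0.0
```

```bash
python3 - <<'E'
from h import *
for i in range(3): print(read_state()['position'])
E
```

```text
[503.47130062 -57.96343066 193.10596633]
[503.47130062 -57.96343066 193.10596633]
[503.47130062 -57.96343066 193.10596633]
```

Emit:
play_rows([
  [-1,0,-25,0,0,0],
  [0,0,-25,0,0,0],
  [0,0,-25,0,0,0],
  [0,0,-25,0,0,0],
  [0,0,-25,0,0,0],
  [0,0,0,0,0,0],
])

```text
clock: 7.92
position: [499.3, -57.6, 61.1]
ee_rot: [-0.686, 0.727, 0.001, -0.002]
contact_force: [-1.1, -1.0, -0.7]
gripper_width: 42.7
grasp_force: 0.0
```

Emit:
play_rows([
  [0,0,0,0,0,0],
  [0,0,0,0,0,0],
  [0,0,0,0,0,0],
  [0,0,0,0,0,0],
  [0,0,0,0,0,0],
  [0,0,0,0,0,0],
], gripper=0)

```text
clock: 8.42
position: [500.2, -57.9, 64.2]
ee_rot: [-0.686, 0.727, -0.001, 0.001]
contact_force: [-0.3, -0.1, 0.0]
gripper_width: -0.2
grasp_force: 0.0
```

```bash
python3 - <<'E'
import numpy as np
t=np.linspace(0,1.63,21); p=np.c_[130*(1-np.cos(t)),130*np.sin(t)]
d=np.diff(p,axis=0); print([[float(round(a,1)),float(round(-.05*a,1)),float(round(b,1)),0,0,0] for a,b in d])
E
```

```text
[[0.4, -0.0, 10.6, 0, 0, 0], [1.3, -0.1, 10.5, 0, 0, 0], [2.1, -0.1, 10.4, 0, 0, 0], [3.0, -0.1, 10.2, 0, 0, 0], [3.8, -0.2, 9.9, 0, 0, 0], [4.6, -0.2, 9.5, 0, 0, 0], [5.4, -0.3, 9.1, 0, 0, 0], [6.1, -0.3, 8.7, 0, 0, 0], [6.8, -0.3, 8.2, 0, 0, 0], [7.4, -0.4, 7.6, 0, 0, 0], [8.0, -0.4, 6.9, 0, 0, 0], [8.5, -0.4, 6.3, 0, 0, 0], [9.0, -0.5, 5.6, 0, 0, 0], [9.4, -0.5, 4.8, 0, 0, 0], [9.8, -0.5, 4.0, 0, 0, 0], [10.1, -0.5, 3.2, 0, 0, 0], [10.3, -0.5, 2.4, 0, 0, 0], [10.5, -0.5, 1.5, 0, 0, 0], [10.6, -0.5, 0.7, 0, 0, 0], [10.6, -0.5, -0.2, 0, 0, 0]]
```

```bash
python3 - <<'E'
from h import *
snap('wrist','w3.png')
print([px('wrist',p) for p in((503,-50,60),(502,-81,60),read_state()['position']-[0,0,6])])
E
```

```text
[array([310.85331773, 310.30863239]), array([308.69083903, 248.25965838]), array([316.07500643, 292.87673668])]
```

View pics/w3.png

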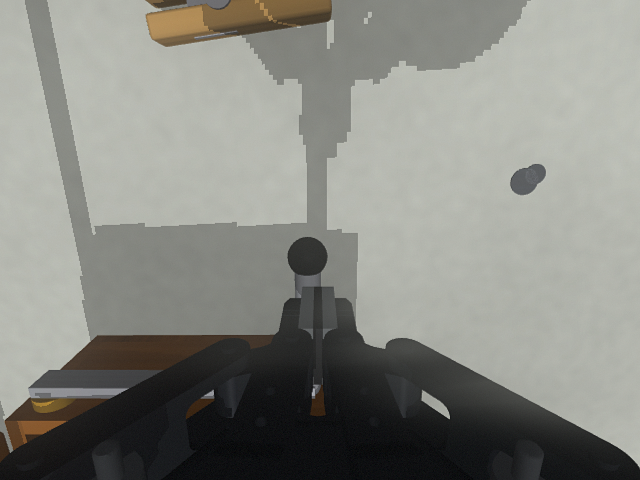

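```bash
python3 - <<'E'
from h import *
s=read_state(); print(s['position'],s['ee_rot'])
for z in(20,30,40,50,60): print(z,pt('wrist',307,256,z).round(1),pt('top',363,283,z).round(1),pt('scene',286,210,z).round(1))
d=np.load('cal_wrist.npz');print(d['eye'],d['fx'],R(d['rotation']).round(2))
E
```

```text
[500.0548578  -57.91083065  63.91178779] [-6.86294364e-01  7.27323642e-01 -3.43735996e-04  4.97412952e-04]
20 [505.1 -63.4  20. ] [506.8 -81.8  20. ] [472.1 -90.   20. ]
30 [504.6 -66.9  30. ] [505.6 -81.   30. ] [480.4 -87.3  30. ]
40 [504.1 -70.4  40. ] [504.4 -80.3  40. ] [488.6 -84.5  40. ]
50 [503.5 -73.9  50. ] [503.2 -79.5  50. ] [496.8 -81.7  50. ]
60 [503.  -77.4  60. ] [502.  -78.8  60. ] [505. -79.  60.]
[ 494.98049874 -130.99702128  213.26678442] 358.39719356463115 [[-1.    0.06  0.02]
 [ 0.06  0.96  0.29]
 [-0.    0.29 -0.96]]
```

Emit:
play_rows([
  [0,0,0,0,0,0],
  [0,0,0,0,0,0],
  [0,0,0,0,0,0],
  [2,0,-6,0,0,0],
  [0,0,-6,0,0,0],
  [0,0,-6,0,0,0],
  [0,0,0,0,0,0],
], gripper=0.5)

```text
clock: 9.05
position: [500.5, -58.1, 43.5]
ee_rot: [-0.686, 0.727, 0.001, -0.001]
contact_force: [-0.4, -0.9, 0.7]
gripper_width: 42.4
grasp_force: 0.0
```

Emit:
play_rows([
  [0,0,0,0,0,0],
  [0,0,0,0,0,0],
  [0,0,0,0,0,0],
  [0,0,0,0,0,0],
  [0,0,0,0,0,0],
  [0,0,0,0,0,0],
], gripper=0)

```text
clock: 9.55
position: [504.9, -58.0, 46.3]
ee_rot: [-0.687, 0.727, -0.002, 0.002]
contact_force: [5.0, -3.1, -2.7]
gripper_width: 10.0
grasp_force: 58.5
```

Emit:
play_rows([
  [0.4,0,10.6,0,0,0],
  [1.3,-0.1,10.5,0,0,0],
  [2.1,-0.1,10.4,0,0,0],
  [3,-0.1,10.2,0,0,0],
  [3.8,-0.2,9.9,0,0,0],
  [4.6,-0.2,9.5,0,0,0],
  [5.4,-0.3,9.1,0,0,0],
  [6.1,-0.3,8.7,0,0,0],
  [6.8,-0.3,8.2,0,0,0],
  [7.4,-0.4,7.6,0,0,0],
])

```text
clock: 10.38
position: [541.3, -60.2, 139.2]
ee_rot: [-0.686, 0.727, 0.001, -0.002]
contact_force: [-1.4, -0.9, -3.8]
gripper_width: 9.3
grasp_force: 58.4
```

Emit:
play_rows([
  [8,-0.4,6.9,0,0,0],
  [8.5,-0.4,6.3,0,0,0],
  [9,-0.5,5.6,0,0,0],
  [9.4,-0.5,4.8,0,0,0],
  [9.8,-0.5,4,0,0,0],
  [10.1,-0.5,3.2,0,0,0],
  [10.3,-0.5,2.4,0,0,0],
  [10.5,-0.5,1.5,0,0,0],
  [10.6,-0.5,0.7,0,0,0],
  [10.6,-0.5,-0.2,0,0,0],
  [0,0,0,0,0,0],
  [0,0,0,0,0,0],
])

```text
clock: 11.38
position: [645.0, -65.7, 183.6]
ee_rot: [-0.687, 0.727, -0.007, 0.005]
contact_force: [0.8, -8.3, 20.2]
gripper_width: 7.6
grasp_force: 60.0
```

Emit:
play_rows([
  [0,0,0,0,0,0],
  [0,0,0,0,0,0],
  [0,0,20,0,0,0],
  [0,0,30,0,0,0],
  [0,-10,10,0,0,-1],
  [-10,-10,0,0,0,-1],
  [-10,-10,0,0,0,-1],
  [-10,-10,0,0,0,-1],
  [-10,-10,0,0,0,-1],
  [-10,-10,0,0,0,-1],
  [-10,-10,0,0,0,-1],
  [-10,-10,0,0,0,-1],
  [-10,-10,0,0,0,-1],
  [-10,-10,0,0,0,-1],
  [-10,-10,-20,0,0,-1],
  [-10,-10,-20,0,0,-1],
  [-10,-10,-20,0,0,-1],
  [-5,-2,-20,0,0,-1],
  [0,0,0,0,0,0],
  [0,0,0,0,0,0],
], gripper=0.55)

```text
clock: 13.05
position: [513.5, -196.9, 154.2]
ee_rot: [-0.025, 1.0, 0.0, -0.002]
contact_force: [0.7, 0.6, -0.2]
gripper_width: 46.8
grasp_force: 0.0
```

```bash
python3 - <<'E'
from h import *
w=get_image('wrist')['image'][:,:,::-1]; snap('scene','s4.png'); snap('wrist','w4.png')
a=cv2.imread('pics/s4.png'); b=cv2.imread('pics/w4.png')
cv2.imwrite('pics/m4.png',np.hstack([a[80:380,40:440],cv2.resize(b,(400,300))]))
s=read_state(); print(s['position'],s['ee_rot'])
print([px('wrist',p) for p in((574,-197,18),(485,-200,18))])
E
```

```text
[ 515.84000697 -196.62195817  156.55010143] [-2.45729604e-02  9.99697126e-01 -3.40409162e-04  1.30789687e-03]
[array([313.78134075, 289.69833189]), array([315.16729776, 187.9461716 ])]
```

View pics/m4.png

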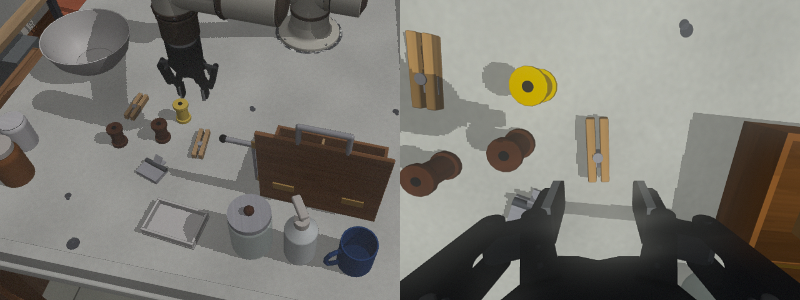

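```bash
python3 - <<'E'
from h import *
for t in(0,.8,1.2,1.4,1.6): print(t,px('scene',(502+130*(1-np.cos(t)),-79-5*(1-np.cos(t)),60+130*np.sin(t))))
im=cv2.imread('pics/s4.png'); cv2.imwrite('pics/c4.png',cv2.resize(im[180:300,220:380],None,fx=4,fy=4,interpolation=cv2.INTER_CUBIC))
E
```

```text
0 [286.28883078 209.13040603]
0.8 [279.01858375 195.43942997]
1.2 [272.33312101 200.93318978]
1.4 [268.58201143 207.09196423]
1.6 [264.78382274 215.33884842]
```

View pics/c4.png

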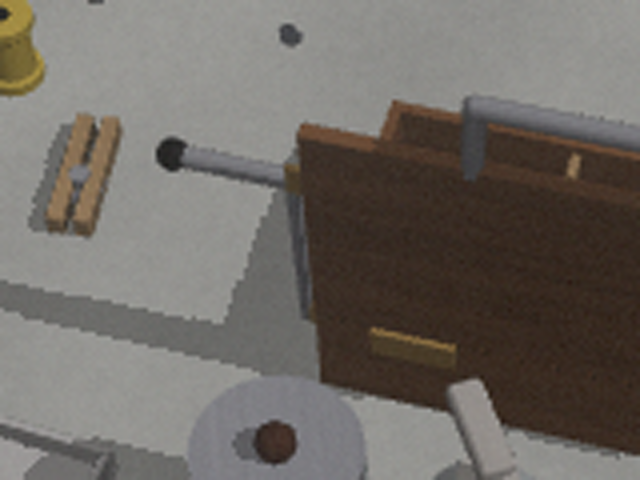

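Emit:
play_rows([
  [14,-1,-26,0,0,0],
  [0,0,-30,0,0,0],
  [0,0,-30,0,0,0],
  [0,0,-20,0,0,0],
  [0,0,-20,0,0,0],
  [0,0,0,0,0,0],
  [0,0,0,0,0,0],
])

```text
clock: 13.78
position: [529.1, -197.6, 29.4]
ee_rot: [-0.024, 1.0, -0.0, -0.0]
contact_force: [-0.6, 0.1, 0.8]
gripper_width: 46.8
grasp_force: 0.0
```

Emit:
play_rows([
  [0,0,-5,0,0,0],
  [0,0,-3,0,0,0],
  [0,0,0,0,0,0],
])

```text
clock: 14.03
position: [529.0, -197.7, 21.9]
ee_rot: [-0.023, 1.0, -0.0, 0.001]
contact_force: [-0.4, 0.0, -0.5]
gripper_width: 46.7
grasp_force: 0.0
```

Emit:
play_rows([
  [0,0,-3,0,0,0],
  [0,0,-2,0,0,0],
  [0,0,0,0,0,0],
])

```text
clock: 14.28
position: [528.3, -197.7, 16.1]
ee_rot: [-0.023, 1.0, 0.0, -0.0]
contact_force: [-0.6, 0.0, -0.3]
gripper_width: 47.0
grasp_force: 0.0
```

Emit:
play_rows([
  [0,0,-3,0,0,0],
  [0,0,-3,0,0,0],
  [0,0,-3,0,0,0],
  [0,0,0,0,0,0],
])

```text
clock: 14.62
position: [527.9, -197.7, 6.4]
ee_rot: [-0.023, 1.0, 0.0, -0.001]
contact_force: [-0.4, 0.2, -0.5]
gripper_width: 46.9
grasp_force: 0.0
```

Emit:
play_rows([
  [0,0,0,0,0,0],
  [0,0,0,0,0,0],
  [0,0,0,0,0,0],
  [0,0,0,0,0,0],
], gripper=0)

```text
clock: 14.95
position: [528.7, -197.8, 7.4]
ee_rot: [-0.023, 1.0, -0.0, 0.0]
contact_force: [1.0, 0.3, 0.5]
gripper_width: 27.0
grasp_force: 59.1
```

Emit:
play_rows([
  [0,0,10,0,0,0],
  [0,0,30,0,0,0],
  [0,0,35,0,0,0],
  [-3,15,40,0,0,-1],
  [-3,34,15,0,0,0],
  [-3,34,0,0,0,0],
  [-3,34,0,0,0,0],
  [-3,34,0,0,0,0],
  [-3,34,0,0,0,0],
  [0,34,0,0,0,0],
  [0,34,0,0,0,0],
  [5,34,0,0,0,0],
  [5,34,0,0,0,0],
  [10,34,0,0,0,0],
  [10,34,0,0,0,0],
  [10,30,0,0,0,0],
  [10,0,0,0,0,0],
  [0,0,0,0,0,0],
])

```text
clock: 16.45
position: [561.7, 222.5, 136.2]
ee_rot: [0.028, 1.0, 0.0, 0.0]
contact_force: [-0.2, -0.2, -0.4]
gripper_width: 27.5
grasp_force: 59.2
```

Emit:
play_rows([
  [0,0,-30,0,0,0],
  [0,0,-30,0,0,0],
  [0,0,-20,0,0,0],
  [0,0,-10,0,0,0],
  [0,0,0,0,0,0],
])

```text
clock: 16.87
position: [558.7, 218.7, 43.9]
ee_rot: [0.03, 1.0, -0.002, -0.002]
contact_force: [0.4, 0.3, 0.1]
gripper_width: 27.4
grasp_force: 59.2
```

Emit:
play_rows([
  [0,0,0,0,0,0],
  [0,0,0,0,0,0],
  [0,0,0,0,0,0],
  [0,0,25,0,0,0],
  [0,0,35,0,0,0],
  [0,0,40,0,0,0],
  [-10,-35,0,0,0,0],
  [-10,-35,0,0,0,0],
  [-10,-35,0,0,0,0],
  [-10,-35,0,0,0,0],
  [0,-35,0,0,0,0],
  [0,-35,0,0,0,0],
  [0,-35,0,0,0,0],
  [0,-35,0,0,0,0],
  [0,-35,0,0,0,0],
  [0,-35,0,0,0,0],
  [0,-35,0,0,0,0],
  [0,0,0,0,0,0],
  [0,0,0,0,0,0],
], gripper=0.5)

```text
clock: 18.45
position: [520.6, -165.9, 147.3]
ee_rot: [0.031, 1.0, -0.0, 0.001]
contact_force: [-0.4, 0.8, -0.9]
gripper_width: 42.6
grasp_force: 0.0
```

```bash
python3 - <<'E'
from h import *
snap('top','t5.png'); snap('wrist','w5.png')
a=cv2.imread('pics/t5.png')[180:355,180:560]
cv2.imwrite('pics/m5.png',np.vstack([cv2.resize(a,(760,350),interpolation=cv2.INTER_CUBIC),np.hstack([cv2.resize(cv2.imread('pics/w5.png'),(320,240)),np.zeros((240,440,3),np.uint8)])]))
print(read_state()['position'])
E
```

```text
[ 520.75559928 -164.03226417  146.98783215]
```

View pics/m5.png

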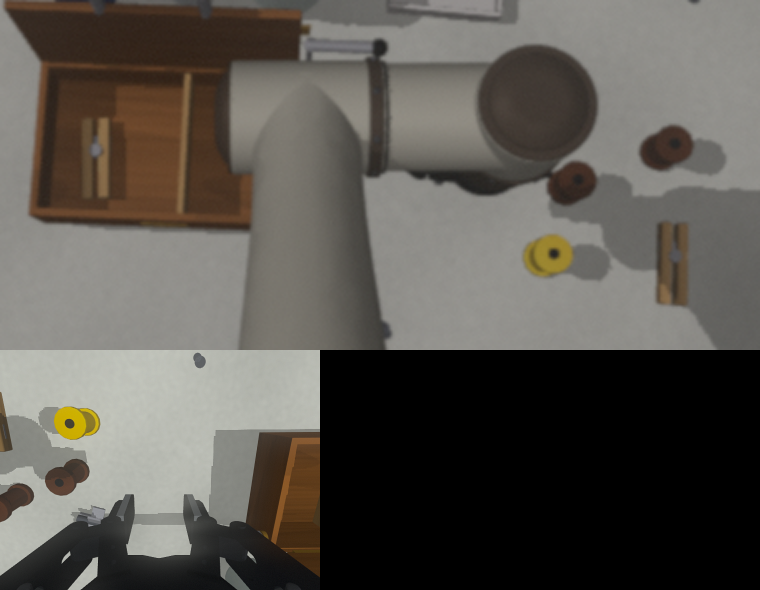

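Emit:
play_rows([
  [1.5,-29,0,0,0,0],
  [1.5,-29,0,0,0,0],
  [1.5,-29,0,0,0,0],
  [1.5,-29,0,0,0,0],
  [1,-28,0,0,0,0],
  [0,0,-25,0,0,0],
  [0,0,-20,0,0,0],
  [0,0,0,0,0,0],
  [0,0,0,0,0,0],
], gripper=0.75)

```text
clock: 19.3
position: [527.5, -307.0, 100.8]
ee_rot: [0.028, 1.0, 0.0, -0.001]
contact_force: [0.2, -0.1, 0.4]
gripper_width: 63.7
grasp_force: 0.0
```

```bash
python3 - <<'E'
from h import *
snap('wrist','w6.png')
im=cv2.imread('pics/w6.png'); p=read_state()['position']; print(p)
# dark-brown spool blob
hsv=cv2.cvtColor(im,cv2.COLOR_BGR2HSV)
m=((hsv[...,0]<12)&(hsv[...,1]>80)&(hsv[...,2]<130)&(hsv[...,2]>30)).astype(np.uint8)
n,l,st,ce=cv2.connectedComponentsWithStats(cv2.morphologyEx(m,cv2.MORPH_OPEN,np.ones((5,5))))
for i in range(1,n):
    if st[i,4]>400: print(st[i],ce[i])
print(px('wrist',(528,-308,60)),px('wrist',(565,-414,60)),px('wrist',(528,-308,0)),px('wrist',(528,-287,60)),px('wrist',(528,-329,60)))
E
```

```text
[ 528.47893151 -307.35760345  102.09606858]
[ 293  236   62   63 2292] [322.22294939 265.87565445]
[315.65367656 269.29775859] [143.15349044 336.07858979] [315.98118836 239.20915497] [352.67671804 267.33523652] [278.74821177 271.25404815]
```

View pics/w6.png

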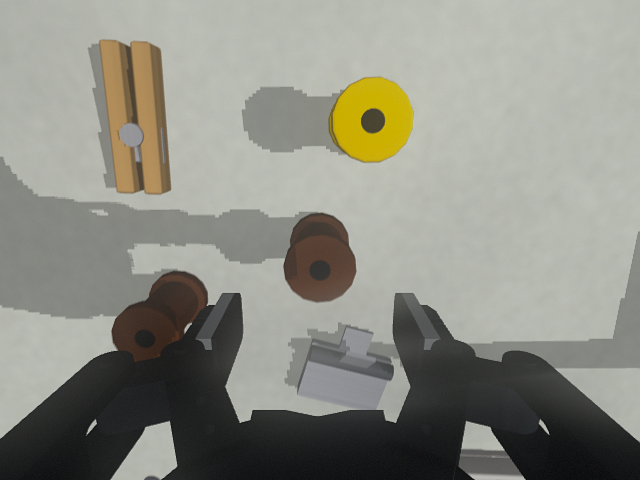

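Emit:
play_rows([
  [0,2,-25,0,0,0],
  [0,0,-25,0,0,0],
  [0,0,-24,0,0,0],
  [0,0,0,0,0,0],
])

```text
clock: 19.68
position: [525.8, -304.4, 24.5]
ee_rot: [0.029, 1.0, 0.001, -0.003]
contact_force: [-1.1, 0.2, -0.1]
gripper_width: 63.8
grasp_force: 0.0
```

Emit:
play_rows([
  [0,0,0,0,0,0],
  [0,0,0,0,0,0],
  [0,0,0,0,0,0],
  [0,0,0,0,0,0],
  [0,0,0,0,0,0],
], gripper=0)

```text
clock: 20.1
position: [529.6, -306.6, 29.8]
ee_rot: [0.029, 1.0, -0.001, 0.003]
contact_force: [0.5, 2.6, 6.4]
gripper_width: 39.8
grasp_force: 60.6
```

Emit:
play_rows([
  [0,0,10,0,0,0],
  [0,0,30,0,0,0],
  [0,10,40,0,0,0],
  [-3,34,30,0,0,0],
  [-3,34,0,0,0,0],
  [-3,34,0,0,0,0],
  [-3,34,0,0,0,0],
  [-3,34,0,0,0,0],
  [0,34,0,0,0,0],
  [0,34,0,0,0,0],
  [5,34,0,0,0,0],
  [10,34,0,0,0,0],
  [15,34,0,0,0,0],
  [15,14,0,0,0,0],
  [18,0,0,0,0,0],
  [0,0,0,0,0,0],
  [0,0,0,0,0,0],
])

```text
clock: 21.52
position: [575.9, 55.2, 134.8]
ee_rot: [0.029, 1.0, 0.0, -0.0]
contact_force: [0.3, 0.5, -1.4]
gripper_width: 39.9
grasp_force: 60.5
```

Emit:
play_rows([
  [2,3,-30,0,0,0],
  [0,0,-30,0,0,0],
  [0,0,-15,0,0,0],
  [0,0,-8,0,0,0],
  [0,0,0,0,0,0],
  [0,0,0,0,0,0],
])

```text
clock: 22.02
position: [577.9, 57.7, 52.4]
ee_rot: [0.029, 1.0, -0.0, 0.0]
contact_force: [0.1, 0.6, 0.0]
gripper_width: 39.7
grasp_force: 60.5
```

Emit:
play_rows([
  [0,0,0,0,0,0],
  [0,0,0,0,0,0],
  [0,0,0,0,0,0],
  [0,0,25,0,0,0],
  [0,0,35,0,0,0],
  [-10,0,35,0,0,0],
  [-15,-35,0,0,0,0],
  [-15,-35,0,0,0,0],
  [-10,-35,0,0,0,0],
  [0,-35,0,0,0,0],
  [0,-35,0,0,0,0],
  [0,-35,0,0,0,0],
  [0,-35,0,0,0,0],
  [0,-35,0,0,0,0],
  [0,-35,0,0,0,0],
  [0,-35,0,0,0,0],
  [8,-35,0,0,0,0],
  [8,-35,0,0,0,0],
  [0,0,0,0,0,0],
  [0,0,0,0,0,0],
], gripper=0.62)

```text
clock: 23.68
position: [543.5, -363.6, 146.4]
ee_rot: [0.031, 1.0, 0.0, 0.0]
contact_force: [-0.5, 0.5, -0.2]
gripper_width: 53.1
grasp_force: 0.0
```

```bash
cat > loc.py <<'E'
from h import *
snap('top','t7.png'); im=cv2.imread('pics/t7.png'); print(read_state()['position'])
hsv=cv2.cvtColor(im,cv2.COLOR_BGR2HSV)
def blobs(m,z,lo):
    n,l,st,ce=cv2.connectedComponentsWithStats(m.astype(np.uint8))
    for i in range(1,n):
        if st[i,4]>lo and ce[i][1]>200: print(st[i],ce[i].round(1),pt('top',*ce[i],z).round(0))
print('brown'); blobs((hsv[...,0]<14)&(hsv[...,1]>90)&(hsv[...,2]<90)&(hsv[...,2]>20),30,120)
print('peg'); blobs((hsv[...,0]>8)&(hsv[...,0]<22)&(hsv[...,1]>80)&(hsv[...,2]>95),18,100)
E
python3 loc.py
```

```text
[ 543.3624452  -362.31938257  146.51937702]
brown
[ 184  182  146  106 8037] [261.2 223.9] [642. 142.  30.]
[235 241   8  39 259] [238.8 260.9] [559. 192.  30.]
[262 290  64   5 152] [296.7 291.8] [488.  64.  30.]
peg
[ 86 174   7  64 168] [ 88.9 205.7] [693. 535.  18.]
[ 119  175   27   75 1487] [131.8 212.3] [676. 437.  18.]
[ 195  211  137   81 3590] [272.4 259.9] [562. 119.  18.]
[221 239   5  39 114] [223.2 257. ] [570. 228.  18.]
[229 239   6  40 197] [231.2 258.1] [567. 210.  18.]
[509 291   7  41 244] [512.1 311.8] [ 439. -406.   18.]
[518 292   6  41 205] [520.7 312.5] [ 437. -425.   18.]
```

Emit:
play_rows([
  [10,-26,-10,0,0,0],
  [11,-26,-15,0,0,0],
  [0,0,-20,0,0,0],
  [0,0,0,0,0,0],
  [0,0,0,0,0,0],
], gripper=0.75)

```text
clock: 24.15
position: [564.0, -412.3, 100.8]
ee_rot: [0.028, 1.0, 0.001, -0.002]
contact_force: [0.2, 1.2, 0.9]
gripper_width: 63.8
grasp_force: 0.0
```

```bash
python3 - <<'E'
from h import *
snap('wrist','w8.png'); snap('top','t8.png')
im=cv2.imread('pics/w8.png'); p=read_state()['position']; print(p)
b=im[:330].astype(int); m=(b[...,2]<130)&(b[...,2]>1.5*b[...,0])&(b[...,2]>25)
n,l,st,ce=cv2.connectedComponentsWithStats(cv2.morphologyEx(m.astype(np.uint8),cv2.MORPH_OPEN,np.ones((5,5))))
for i in range(1,n):
    if st[i,4]>400: print(st[i],ce[i])
print(px('wrist',(565,-414,60)))
a=cv2.imread('pics/t8.png')[190:310,185:345]
cv2.imwrite('pics/m8.png',np.hstack([cv2.resize(im,(400,300)),cv2.resize(a,(400,300))]))
E
```

```text
[ 565.45477466 -413.03668118  103.41137876]
[ 507    0   69   78 2723] [535.58281307  47.87550496]
[583  11  27  29 614] [596.08631922  24.93322476]
[ 285  238   67   59 2321] [318.10900474 264.64971995]
[314.41903761 270.1727672 ]
```

View pics/m8.png

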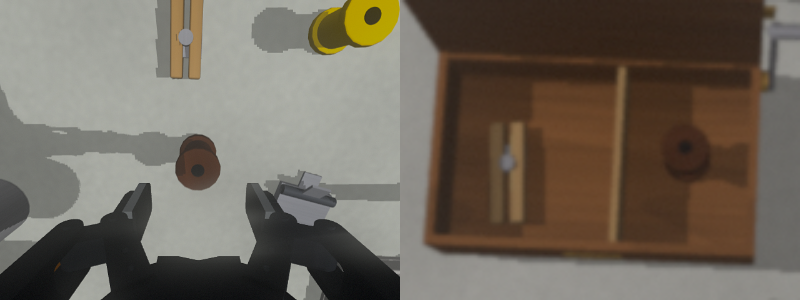

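Emit:
play_rows([
  [0,1,-25,0,0,0],
  [0,0,-25,0,0,0],
  [0,0,-24,0,0,0],
  [0,0,0,0,0,0],
])

```text
clock: 24.58
position: [562.4, -410.4, 24.2]
ee_rot: [0.029, 1.0, 0.002, -0.003]
contact_force: [-0.5, 0.4, -1.6]
gripper_width: 64.2
grasp_force: 0.0
```

Emit:
play_rows([
  [0,0,0,0,0,0],
  [0,0,0,0,0,0],
  [0,0,0,0,0,0],
  [0,0,0,0,0,0],
  [0,0,0,0,0,0],
  [0,0,10,0,0,0],
  [0,0,30,0,0,0],
  [-10,10,40,0,0,0],
  [-15,35,30,0,0,0],
  [-15,35,0,0,0,0],
  [-15,35,0,0,0,0],
  [-5,35,0,0,0,0],
  [0,35,0,0,0,0],
  [0,35,0,0,0,0],
  [0,35,0,0,0,0],
  [0,35,0,0,0,0],
  [0,35,0,0,0,0],
  [0,35,0,0,0,0],
  [0,35,0,0,0,0],
  [0,35,0,0,0,0],
], gripper=0)

```text
clock: 26.25
position: [506.7, 13.4, 133.5]
ee_rot: [0.029, 1.0, 0.0, 0.0]
contact_force: [1.0, 0.6, -0.9]
gripper_width: 39.8
grasp_force: 60.6
```

Emit:
play_rows([
  [4,35,0,0,0,0],
  [4,25,0,0,0,0],
  [4,15,0,0,0,0],
  [0,0,0,0,0,0],
  [0,0,0,0,0,0],
])

```text
clock: 26.67
position: [519.0, 87.1, 132.8]
ee_rot: [0.029, 1.0, -0.0, -0.0]
contact_force: [-0.3, -1.2, -0.8]
gripper_width: 39.8
grasp_force: 60.6
```

Emit:
play_rows([
  [1,-14,0,0,0,0],
  [1,-14,0,0,0,0],
  [0,0,-30,0,0,0],
  [0,0,-30,0,0,0],
  [0,0,-15,0,0,0],
  [0,0,-6,0,0,0],
  [0,0,0,0,0,0],
  [0,0,0,0,0,0],
])

```text
clock: 27.33
position: [521.6, 58.3, 52.3]
ee_rot: [0.029, 1.0, -0.0, 0.0]
contact_force: [-0.3, -0.3, -0.5]
gripper_width: 39.9
grasp_force: 60.6
```

Emit:
play_rows([
  [0,0,0,0,0,0],
  [0,0,0,0,0,0],
  [0,0,0,0,0,0],
  [0,0,25,0,0,0],
  [0,0,35,0,0,0],
  [-2,-10,35,0,0,0],
  [-4,-35,0,0,0,0],
  [-4,-35,0,0,0,0],
  [-4,-35,0,0,0,0],
  [-8,-35,0,0,0,0],
  [-8,-35,0,0,0,0],
  [-8,-35,0,0,0,0],
  [-8,-35,0,0,0,0],
  [-8,-35,0,0,0,0],
  [-8,-35,0,0,0,0],
  [-8,-35,0,0,0,1],
  [-8,-35,0,0,0,0],
  [-6,-35,0,0,0,0],
  [0,-20,0,0,0,0],
  [0,0,0,0,0,0],
], gripper=0.62)

```text
clock: 29.0
position: [436.8, -394.7, 147.1]
ee_rot: [-0.021, 1.0, -0.001, 0.001]
contact_force: [-0.3, 0.2, 0.2]
gripper_width: 52.6
grasp_force: 0.0
```

```bash
python3 loc.py; python3 - <<'E'
from h import *
snap('wrist','w9.png'); print([px('wrist',p) for p in((483,-420,18),(396,-411,18))])
a=cv2.imread('pics/t7.png')[190:310,185:345]
cv2.imwrite('pics/m9.png',np.hstack([cv2.resize(cv2.imread('pics/w9.png'),(400,300)),cv2.resize(a,(400,300))]))
E
```

```text
[ 436.68697301 -392.82840356  146.89472981]
brown
[ 184  182  146  107 8559] [263.8 226.8] [635. 137.  30.]
[235 240   9  40 246] [238.8 260.7] [559. 192.  30.]
[197 287  57   5 131] [225.4 289.2] [497. 220.  30.]
[271 290  55   5 147] [298.1 291.8] [488.  61.  30.]
peg
[ 86 175   7  63 163] [ 89.  205.5] [693. 535.  18.]
[ 119  175   27   75 1472] [131.7 212.2] [676. 437.  18.]
[ 195  211   84   79 2088] [250.3 258.9] [565. 168.  18.]
[301 218  31  74 620] [318.4 253.3] [575.  16.  18.]
[229 239   5  40 187] [231.1 258.5] [566. 211.  18.]
[array([282.52082683, 280.13126358]), array([295.94588053, 176.0318691 ])]
```

View pics/m9.png

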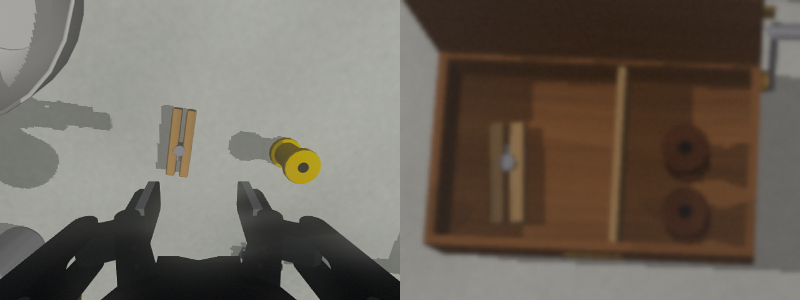

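Emit:
play_rows([
  [1,-12,0,0,0,-0.7],
  [1,-11,0,0,0,-0.7],
  [0,0,-30,0,0,0],
  [0,0,-30,0,0,0],
  [0,0,-30,0,0,0],
  [0,0,-25,0,0,0],
  [0,0,-15,0,0,0],
  [0,0,-10,0,0,0],
  [0,0,0,0,0,0],
  [0,0,0,0,0,0],
])

```text
clock: 29.93
position: [439.7, -413.6, 7.2]
ee_rot: [0.049, 0.999, -0.0, 0.0]
contact_force: [0.5, -1.2, -0.6]
gripper_width: 53.0
grasp_force: 0.0
```

Emit:
play_rows([
  [0,0,0,0,0,0],
  [0,0,0,0,0,0],
  [0,0,0,0,0,0],
  [0,0,0,0,0,0],
  [0,0,0,0,0,0],
], gripper=0)

```text
clock: 30.35
position: [440.2, -414.6, 8.8]
ee_rot: [0.05, 0.999, -0.001, 0.002]
contact_force: [0.7, 1.9, 6.0]
gripper_width: 26.9
grasp_force: 58.8
```

Emit:
play_rows([
  [0,0,10,0,0,0],
  [0,0,35,0,0,0],
  [0,0,40,0,0,0],
  [4,30,40,0,0,0],
  [4,34,0,0,0,0],
  [4,34,0,0,0,0],
  [4,34,0,0,0,0],
  [4,34,0,0,0,0],
  [4,34,0,0,0,0],
  [4,34,0,0,0,0],
  [4,34,0,0,0,0],
  [4,34,0,0,0,0],
  [4,34,0,0,0,0],
  [4,34,0,0,0,0],
  [4,34,0,0,0,0],
  [4,34,0,0,0,0],
  [4,34,0,0,0,0],
])

```text
clock: 31.77
position: [494.3, 54.5, 125.9]
ee_rot: [0.05, 0.999, 0.0, 0.001]
contact_force: [0.7, 0.2, -0.0]
gripper_width: 26.5
grasp_force: 59.2
```

Emit:
play_rows([
  [16,34,0,0,0,0.5],
  [16,34,0,0,0,0],
  [17,34,0,0,0,0],
  [17,34,0,0,0,0],
  [0,7,0,0,0,0],
  [0,0,0,0,0,0],
  [0,0,0,0,0,0],
])

```text
clock: 32.35
position: [559.7, 195.5, 124.9]
ee_rot: [0.024, 1.0, -0.0, -0.001]
contact_force: [-0.2, -0.3, -0.6]
gripper_width: 26.6
grasp_force: 59.2
```

Emit:
play_rows([
  [0,-16,0,0,0,0],
  [0,-16,0,0,0,0],
  [0,0,-25,0,0,0],
  [0,0,-30,0,0,0],
  [0,0,-20,0,0,0],
  [0,0,-5,0,0,0],
  [0,0,0,0,0,0],
  [0,0,0,0,0,0],
])

```text
clock: 33.02
position: [561.0, 162.8, 46.0]
ee_rot: [0.024, 1.0, 0.0, 0.001]
contact_force: [0.6, 1.2, 0.8]
gripper_width: 26.4
grasp_force: 59.2
```

Emit:
play_rows([
  [0,0,0,0,0,0],
  [0,0,0,0,0,0],
  [0,0,0,0,0,0],
  [0,0,25,0,0,0],
  [-5,0,35,0,0,0],
  [-15,-20,40,0,0,1],
  [-15,-34,0,0,0,1],
  [-10,-34,0,0,0,1],
  [0,-34,0,0,0,1],
  [0,-34,0,0,0,1],
  [0,-34,0,0,0,1],
  [0,-34,0,0,0,1],
  [0,-10,0,0,0,1],
  [0,0,0,0,0,1],
  [0,0,0,0,0,1],
  [0,0,0,0,0,1],
  [0,0,0,0,0,1],
  [0,0,0,0,0,1],
  [0,0,0,0,0,1],
  [0,0,0,0,0,0.8],
], gripper=0.5)

```text
clock: 34.68
position: [517.3, -67.7, 141.0]
ee_rot: [-0.684, 0.729, -0.0, 0.001]
contact_force: [0.5, -0.0, 0.3]
gripper_width: 42.6
grasp_force: 0.0
```

```bash
python3 - <<'E'
from h import *
snap('top','t10.png'); snap('wrist','w10.png'); s=read_state(); print(s['position'],s['ee_rot'],s['joints'])
a=cv2.imread('pics/t10.png')[190:310,185:385]
cv2.imwrite('pics/m10.png',np.hstack([cv2.resize(cv2.imread('pics/w10.png'),(300,225)),cv2.resize(a,(375,225))]))
E
```

```text
[517.33326756 -67.67207054 140.94579586] [-6.82511609e-01  7.30874461e-01 -3.71693626e-04  5.36163697e-04] [ 1.81243421e-01  2.90130642e-01 -3.64300023e-01  5.96277070e-05
 -9.15061716e-01 -2.49688501e-01]
```

View pics/m10.png

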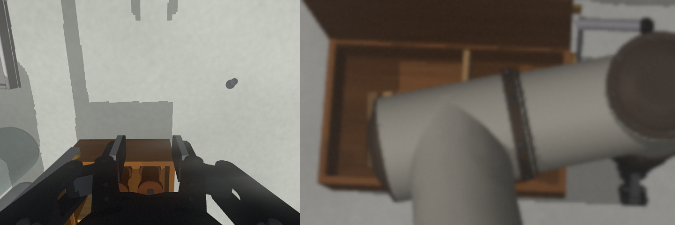

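Emit:
play_rows([
  [0,0,40,0,0,0],
  [0,0,40,0,0,0],
  [0,0,30,0,0,0],
  [20,0,0,0,0,0],
  [30,1,0,0,0,0],
  [30,1,0,0,0,0],
  [30,0,0,0,0,0],
  [17,0,0,0,0,0],
  [0,0,0,0,0,0],
  [0,0,0,0,0,0],
])

```text
clock: 35.62
position: [644.3, -65.7, 249.4]
ee_rot: [-0.682, 0.732, 0.0, -0.0]
contact_force: [-0.9, -1.2, 0.7]
gripper_width: 42.7
grasp_force: 0.0
```

```bash
python3 loc.py; python3 - <<'E'
from h import *
snap('scene','s11.png')
im=cv2.imread('pics/s11.png').astype(int); sub=im[190:235,245:285].max(2); v,u=np.where(sub<45); print('ball scene',u.mean()+245,v.mean()+190,len(u))
snap('wrist','w11.png'); im=cv2.imread('pics/w11.png').astype(int)
m=(im[:300].max(2)<45).astype(np.uint8); n,l,st,ce=cv2.connectedComponentsWithStats(m)
for i in range(1,n):
    if st[i,4]>150: print(st[i],ce[i])
for t in(1.55,1.6,1.65): print(px('wrist',(502+130*(1-np.cos(t)),-79-5*(1-np.cos(t)),60+130*np.sin(t))), px('scene',(502+130*(1-np.cos(t)),-79-5*(1-np.cos(t)),60+130*np.sin(t))))
E
```

```text
[643.6923274  -65.73582646 249.95874035]
brown
[ 184  181   54  104 2310] [215. 232.] [625. 246.  30.]
[ 294  184   36   56 1081] [312.7 208.3] [676.  27.  30.]
[305 241  20  24 248] [315.9 254.5] [570.  21.  30.]
[312 270  14  25 192] [319.1 281.2] [511.  15.  30.]
peg
[   0  151   72   83 2609] [ 43.2 200.3] [707. 641.  18.]
[ 86 175   7  63 151] [ 89.  204.9] [695. 536.  18.]
[ 119  175   27   75 1459] [131.7 212.1] [676. 438.  18.]
[195 211  44  78 293] [207.9 262.1] [559. 262.  18.]
[305 218  27  54 423] [320.2 246.8] [590.  11.  18.]
[229 239   5  40 187] [231.1 258.5] [566. 211.  18.]
ball scene 259.32575757575756 199.02272727272728 264
[337.15706516 225.41335301] [265.72716705 213.09682402]
[326.38232351 225.73265009] [264.78382274 215.33884842]
[315.63312155 225.91572082] [263.84991151 217.69140462]
```

Emit:
play_rows([
  [-20,-35,0,0,0,0],
  [-20,-35,0,0,0,0],
  [-20,-35,0,0,0,0],
  [-20,-35,0,0,0,0],
  [0,0,0,0,0,0],
  [0,0,0,0,0,0],
])

```text
clock: 36.27
position: [562.3, -207.5, 251.5]
ee_rot: [-0.681, 0.732, -0.001, 0.001]
contact_force: [1.5, 0.4, 0.2]
gripper_width: 42.7
grasp_force: 0.0
```

```bash
python3 loc.py; python3 - <<'E'
from h import *
im=cv2.imread('pics/t7.png'); a=im[235:290,195:330].astype(int)
# ascii brightness of wide compartment (red channel)
for r in a[::4,::3,2]: print(' '.join('%3d'%v for v in r))
E
```

```text
[ 563.16094459 -206.41948375  251.29192717]
brown
[ 184  182  145  107 8264] [260.4 228.3] [632. 144.  30.]
[256 242  11  40 246] [262.5 262.7] [554. 139.  30.]
[197 287  55   5 130] [226.1 289.3] [496. 218.  30.]
[268 290  58   5 147] [297.7 291.9] [488.  62.  30.]
peg
[ 86 174   7  64 167] [ 89.  205.5] [693. 535.  18.]
[ 119  175   27   75 1479] [131.8 212.3] [676. 437.  18.]
[ 195  211  137   81 2556] [269.1 257.3] [568. 126.  18.]
[229 239   6  40 193] [231.2 258.3] [567. 210.  18.]
144 126 101  48  50  76  77  75  75  74  75  74  75  76  80 101 102 102 102 102 101 103 103 105 105 111 127  63  75  76  74  74  74  75  74  74 100 100 100  98  98  99  98  99 106
144 123  93  49  54  81  81  82  80  89  90  85 126  96 104 108 108 110 113 106 107 107 106 105 104 110 116  66  76  76  74  76  75  72  70  69  96 101 100 100  99 100  99 103 107
144 118  82  48  57  77  79  80  78 100  95  84 139  98  79  82 109 125 139  78 132 131  78  85 100 116 110  70  76  77  76  76  70  66  67  69  68  82 103 104 103 103 105 106 108
143 113  77  48  57  73  74  74  74 100  94  89 139  95  73  74 100
[... 1212 characters left out ...]
  72  73  78  75  94  93  87 134  89  77  77 100 134  99 103 136  77  77  78 105 136  66  76  77  77  73  70  66  64  40  41  69  65  68  77  76  78  79  94 102
112  78  49  54  72  72  77  76  76  77  76  77  81  76  79  80  95 120  91  96 124  73  75  73 101 132  65  76  76  76  75  76  68  65  65  65  69  62  65  75  74  75  75  96 100
109  87  65  71  83  81  83  81  78  78  79  77  73  93 103 100 100  99  98  98  97  98  98  98 102 131  64  74  73  73  77  76  72  55  62  62  55  55  71  72  74  73  75  96 102
103  87  94  93  98 102 102 101 104 104 105 106 105 108 107 108 107 107 109 109 107 109 107 108 108 113 100 102  93  93  91  89  91  86  81  71  82  95 101  95  91  80  79 100 100
```

Emit:
play_rows([
  [20,35,0,0,0,0],
  [20,35,0,0,0,0],
  [20,35,0,0,0,0],
  [20,35,0,0,0,0],
  [2,2,-20,0,0,0],
  [0,0,-20,0,0,0],
  [0,0,-15,0,0,0],
  [0,0,-12,0,0,0],
  [0,0,0,0,0,0],
  [0,0,0,0,0,0],
])

```text
clock: 37.15
position: [646.1, -62.6, 183.0]
ee_rot: [-0.683, 0.73, 0.0, -0.001]
contact_force: [0.2, 0.3, 1.1]
gripper_width: 42.5
grasp_force: 0.0
```

Emit:
play_rows([
  [0,0,0,0,0,0],
  [0,0,0,0,0,0],
  [0,0,0,0,0,0],
  [0,0,0,0,0,0],
  [0,0,0,0,0,0],
  [0,0,0,0,0,0],
], gripper=0)

```text
clock: 37.65
position: [645.3, -63.5, 184.9]
ee_rot: [-0.683, 0.731, 0.0, -0.0]
contact_force: [-5.1, 2.8, 5.8]
gripper_width: 6.8
grasp_force: 57.4
```

Emit:
play_rows([
  [0,0,0,0,0,0],
  [0,0,0,0,0,0],
  [0,0,0,0,0,0],
  [0,0,-6,0,0,0],
  [0,0,-6,0,0,0],
  [0,0,0,0,0,0],
  [0,0,0,0,0,0],
], gripper=0.5)

```text
clock: 38.23
position: [645.7, -64.0, 170.1]
ee_rot: [-0.682, 0.731, 0.001, -0.001]
contact_force: [0.5, 0.3, 0.4]
gripper_width: 42.7
grasp_force: 0.0
```

Emit:
play_rows([
  [0,0,0,0,0,0],
  [0,0,0,0,0,0],
  [0,0,0,0,0,0],
  [0,0,0,0,0,0],
  [0,0,0,0,0,0],
  [0,0,0,0,0,0],
], gripper=0)

```text
clock: 38.73
position: [645.2, -63.8, 171.5]
ee_rot: [-0.683, 0.731, 0.001, -0.001]
contact_force: [-4.4, 0.9, 3.6]
gripper_width: 9.7
grasp_force: 58.7
```

Reverse arc.

Emit:
play_rows([
  [-10.6,0.5,0.2,0,0,0],
  [-10.6,0.5,-0.7,0,0,0],
  [-10.5,0.5,-1.5,0,0,0],
  [-10.3,0.5,-2.4,0,0,0],
  [-10.1,0.5,-3.2,0,0,0],
  [-9.8,0.5,-4,0,0,0],
  [-9.4,0.5,-4.8,0,0,0],
  [-9,0.5,-5.6,0,0,0],
  [-8.5,0.4,-6.3,0,0,0],
  [-8,0.4,-6.9,0,0,0],
])

```text
clock: 39.57
position: [551.3, -58.9, 139.2]
ee_rot: [-0.683, 0.73, -0.002, 0.003]
contact_force: [-2.0, 2.4, 5.0]
gripper_width: 9.6
grasp_force: 64.2
```

Emit:
play_rows([
  [-7.4,0.4,-7.6,0,0,0],
  [-6.8,0.3,-8.2,0,0,0],
  [-6.1,0.3,-8.7,0,0,0],
  [-5.4,0.3,-9.1,0,0,0],
  [-4.6,0.2,-9.5,0,0,0],
  [-3.8,0.2,-9.9,0,0,0],
  [-3,0.1,-10.2,0,0,0],
  [-2.1,0.1,-10.4,0,0,0],
  [-1.3,0.1,-10.5,0,0,0],
  [-0.4,0,-10.6,0,0,0],
  [0,0,0,0,0,0],
  [0,0,0,0,0,0],
])

```text
clock: 40.57
position: [505.1, -56.6, 39.4]
ee_rot: [-0.682, 0.731, 0.003, -0.002]
contact_force: [-7.5, 4.9, 0.1]
gripper_width: 9.6
grasp_force: 71.3
```

Emit:
play_rows([
  [0,0,0,0,0,0],
  [0,0,0,0,0,0],
  [0,0,0,0,0,0],
  [0,0,20,0,0,0],
  [0,0,38,0,0,0],
  [0,0,38,0,0,0],
  [0,0,38,0,0,0],
  [0,0,38,0,0,0],
  [0,0,38,0,0,0],
  [0,0,38,0,0,0],
  [0,0,38,0,0,0],
  [0,0,20,0,0,0],
  [0,0,0,0,0,0],
], gripper=0.5)

```text
clock: 41.65
position: [511.2, -57.4, 354.0]
ee_rot: [-0.682, 0.731, -0.005, 0.005]
contact_force: [-0.4, -0.2, 1.2]
gripper_width: 42.9
grasp_force: 0.0
```

Emit:
play_rows([
  [20,25,0,0,0,0],
  [20,25,0,0,0,0],
  [20,25,0,0,0,0],
  [20,25,0,0,0,0],
  [20,25,0,0,0,0],
  [20,25,0,0,0,0],
  [20,25,0,0,0,0],
  [20,14,0,0,0,0],
  [0,0,0,0,0,0],
  [0,0,0,0,0,0],
])

```text
clock: 42.48
position: [669.2, 132.9, 344.9]
ee_rot: [-0.683, 0.731, 0.001, -0.001]
contact_force: [-0.5, 0.1, 0.4]
gripper_width: 42.8
grasp_force: 0.0
```

```bash
python3 - <<'E'
from h import *
snap('scene','s12.png'); snap('wrist','w12.png'); print(read_state()['position'])
im=cv2.imread('pics/s12.png').astype(int)
for nm,(u,v) in(('down',(286,209)),('up',(264,215))):
    print(nm,im[v-3:v+4,u-3:u+4].max(2).mean())
w=cv2.imread('pics/w12.png').astype(int)
# grey bar: low saturation, print rows profile in region of predicted bar
for X in(650,660,670): print(X,px('wrist',(X,183,295)),px('wrist',(X,83,295)))
for r in(150,180,200,220,240): print(r,[tuple(w[r,c]) [2]-0 for c in range(250,400,6)],[int(w[r,c].max()-w[r,c].min()) for c in range(250,400,6)])
E
```

```text
[668.32532626 131.53039633 346.98659497]
down 69.53061224489795
up 137.89795918367346
650 [350.85087288 334.14285165] [343.23843469 175.19800687]
660 [335.08851869 335.11759393] [325.20773504 176.45706523]
670 [319.35103641 336.09079812] [307.20958967 177.71385036]
150 [np.int64(174), np.int64(174), np.int64(177), np.int64(230), np.int64(228), np.int64(231), np.int64(228), np.int64(229), np.int64(228), np.int64(229), np.int64(115), np.int64(129), np.int64(127), np.int64(96), np.int64(118), np.int64(123), np.int64(123), np.int64(134), np.int64(130), np.int64(129), np.int64(131), np.int64(132), np.int64(127), np.int64(125), np.int64(127)] [6, 7, 8, 6, 5, 6, 7, 6, 7, 7, 51, 60, 63, 38, 62, 67, 72, 83, 82, 80, 84, 89, 85, 84, 86]
180 [np.int64(129), np.int64(127), np.int64(235), np.int64(229), np.int64(229), np.int64(228), np.int64(229), np.int64(228), np.int64(229), np.int64(154), np.int64(188), np.int64(186), np.int64(131), np.int64(93), np.int64(225), np.int64(224), np.int64(225), np.int64(225), np.int64(224), np.int64(223), np.int64(223), np.int64(222), np.int64(223), np.int64(217), 
[... 834 characters left out ...]
p.int64(176), np.int64(171), np.int64(183), np.int64(161), np.int64(217), np.int64(212), np.int64(199), np.int64(187), np.int64(175)] [7, 8, 7, 7, 6, 6, 6, 7, 8, 4, 6, 6, 3, 37, 92, 99, 112, 108, 118, 93, 108, 110, 111, 108, 108]
240 [np.int64(67), np.int64(64), np.int64(168), np.int64(173), np.int64(169), np.int64(227), np.int64(228), np.int64(224), np.int64(225), np.int64(126), np.int64(181), np.int64(186), np.int64(143), np.int64(93), np.int64(121), np.int64(118), np.int64(131), np.int64(131), np.int64(136), np.int64(159), np.int64(189), np.int64(216), np.int64(230), np.int64(227), np.int64(224)] [27, 28, 6, 9, 7, 5, 8, 7, 7, 6, 7, 8, 5, 35, 62, 60, 75, 75, 83, 81, 98, 112, 117, 118, 116]
```

Emit:
play_rows([
  [0,0,-20,0,0,0],
  [0,0,-20,0,0,0],
  [0,0,-15,0,0,0],
  [0,0,-10,0,0,0],
  [0,0,0,0,0,0],
  [0,0,0,0,0,0],
])

```text
clock: 43.08
position: [668.3, 131.3, 283.1]
ee_rot: [-0.682, 0.731, -0.0, 0.0]
contact_force: [-0.2, 0.3, 0.9]
gripper_width: 42.8
grasp_force: 0.0
```

Emit:
play_rows([
  [0,0,0,0,0,0],
  [0,0,0,0,0,0],
  [0,0,0,0,0,0],
  [0,0,0,0,0,0],
  [0,0,0,0,0,0],
  [0,0,0,0,0,0],
], gripper=0)

```text
clock: 43.58
position: [669.4, 132.0, 284.3]
ee_rot: [-0.683, 0.731, -0.001, 0.002]
contact_force: [1.0, 0.1, 7.0]
gripper_width: 9.1
grasp_force: 58.8
```

Emit:
play_rows([
  [-11.7,0.6,0.4,0,0,0],
  [-11.7,0.6,-0.3,0,0,0],
  [-11.6,0.6,-0.9,0,0,0],
  [-11.6,0.6,-1.5,0,0,0],
  [-11.5,0.6,-2.2,0,0,0],
  [-11.3,0.6,-2.8,0,0,0],
  [-11.2,0.6,-3.4,0,0,0],
  [-11,0.5,-4,0,0,0],
  [-10.7,0.5,-4.6,0,0,0],
  [-10.5,0.5,-5.2,0,0,0],
])

```text
clock: 44.42
position: [557.3, 137.9, 260.5]
ee_rot: [-0.683, 0.731, -0.002, 0.003]
contact_force: [2.6, -1.3, 6.0]
gripper_width: 9.1
grasp_force: 58.6
```

Emit:
play_rows([
  [-10.2,0.5,-5.7,0,0,0],
  [-9.9,0.5,-6.3,0,0,0],
  [-9.5,0.5,-6.8,0,0,0],
  [-9.1,0.5,-7.3,0,0,0],
  [-8.7,0.4,-7.8,0,0,0],
  [-8.3,0.4,-8.2,0,0,0],
  [-7.8,0.4,-8.7,0,0,0],
  [-7.3,0.4,-9.1,0,0,0],
  [-6.8,0.3,-9.5,0,0,0],
  [-6.3,0.3,-9.8,0,0,0],
])

```text
clock: 45.25
position: [471.9, 142.5, 178.9]
ee_rot: [-0.682, 0.731, -0.0, 0.001]
contact_force: [3.7, 1.2, 3.4]
gripper_width: 7.0
grasp_force: 56.2
```

Emit:
play_rows([
  [-5.8,0.3,-10.2,0,0,0],
  [-5.2,0.3,-10.5,0,0,0],
  [-4.6,0.2,-10.7,0,0,0],
  [-4,0.2,-11,0,0,0],
  [-3.4,0.2,-11.2,0,0,0],
  [-2.8,0.1,-11.3,0,0,0],
  [-2.2,0.1,-11.5,0,0,0],
  [-1.6,0.1,-11.6,0,0,0],
  [-1,0,-11.6,0,0,0],
  [0,0,0,0,0,0],
  [0,0,0,0,0,0],
])

```text
clock: 46.17
position: [441.4, 143.6, 79.4]
ee_rot: [-0.683, 0.731, -0.0, 0.0]
contact_force: [-0.2, -0.6, 4.0]
gripper_width: -0.3
grasp_force: 2.1
```

Emit:
play_rows([
  [2,0,-2,0,0,0],
  [0,0,0,0,0,0],
  [0,0,0,0,0,0],
])

```text
clock: 46.42
position: [441.8, 143.5, 79.0]
ee_rot: [-0.682, 0.731, 0.001, -0.001]
contact_force: [-10.4, 1.4, 20.9]
gripper_width: 0.3
grasp_force: 10.3
```

```bash
python3 - <<'E'
from h import *
s=read_state(); print(s['position'],s['contact_force'])
snap('wrist','w13.png'); w=cv2.imread('pics/w13.png').astype(int)
for z in (78,90): print([px('wrist',(x,y,z)).round() for x,y in((448,193),(442,93))])
for r in range(90,300,20): print(r,''.join('#' if (90<w[r,c].max()<200 and w[r,c].max()-w[r,c].min()<14) else ('w' if w[r,c].max()>=200 else ('b' if w[r,c][2]-w[r,c][0]>30 else '.')) for c in range(200,440,4)))
E
```

```text
[441.82881538 143.51952278  78.98805105] [-10.39684449   1.43031774  20.90454279]
[array([310., 389.]), array([307., 189.])]
[array([310., 406.]), array([306., 193.])]
90 bbbbbbbb.##wwwwwwwwwwwwww############wwwwwwwwwwwwwwwwwwwwwww
110 bbbbbbbb.##wwwwwwwwwwwwwww###########wwwwwwwwwwwwwwwwwwwwwww
130 bbbbbbbb.##wwwwwwwwwwwwwwww#######wwwwwwwwwwwwwwwwwwwwwwwwww
150 bbbbbbbbb.##wwwwwwwwwwwwwww#####wwwwwwwwwwwwwwwwwwwwwwwwwwww
170 bbbbbbbb..##wwwwwwwwwwwwwwww####wwwwwwwwwwwwwwwwwwwwwwwwwwww
190 ################################wwwwwwwwwwwwwwwwwwwwwwwwwwww
210 bbbbbbbbbb.#####################wwwwwwwwwwwwwwwwwwwwwwwwwwww
230 bbbbbbbbbb.##wwwwwwwwwww#######wwwwwwwwwwwwwwwwwwwwwwwwwwwww
250 bbbbbbbbbbb.#wwwwwwwwwww#######wwwwwwwwwwwwwwwwwwwwwwwwwwwww
270 bbbbbbbbbbbb##wwwwwwwwww.######wwwwwwwwwwwwwwwwwwwwwwwwwwwww
290 bbbbbbbbbbbb.#wwwwwwwwww#####..###wwwwwwwwwwwwwwwwwwwwwwwwww
```

Emit:
play_rows([
  [0,0,20,0,0,0],
  [0,0,40,0,0,0],
  [0,-20,40,0,0,0],
  [0,-40,20,0,0,0],
  [0,-40,0,0,0,0],
  [0,-40,0,0,0,0],
  [0,-40,0,0,0,0],
  [0,-40,0,0,0,0],
  [0,-40,0,0,0,0],
  [0,-40,0,0,0,0],
  [0,-40,0,0,0,0],
  [0,-40,0,0,0,0],
  [0,-40,0,0,0,0],
  [0,-40,0,0,0,0],
  [0,0,0,0,0,0],
  [0,0,0,0,0,0],
])

```text
clock: 47.8
position: [442.0, -313.9, 191.6]
ee_rot: [-0.681, 0.733, 0.001, -0.0]
contact_force: [-0.6, 0.8, 0.0]
gripper_width: 0.3
grasp_force: 0.0
```

```bash
python3 - <<'E'
from h import *
snap('top','t14.png'); snap('scene','s14.png')
for c,x0,y0,x1,y1 in(('t',185,195,380,325),('s',280,180,440,305)):
    a=cv2.imread(('pics/top0.png' if c=='t' else 'pics/scene0.png'))[y0:y1,x0:x1]; b=cv2.imread('pics/'+c+'14.png')[y0:y1,x0:x1]
    d=cv2.absdiff(a,b).max(2); print(c,(d>40).sum(), d.mean())
    v,u=np.where(d>40)
    if len(u): print('diff bbox',u.min()+x0,u.max()+x0,v.min()+y0,v.max()+y0)
    sh,_=cv2.phaseCorrelate(np.float32(a.mean(2)),np.float32(b.mean(2))); print('shift',sh)
b=cv2.imread('pics/t14.png')[:,:,2].astype(int)
a=cv2.imread('pics/top0.png')[:,:,2].astype(int)
print('bar column profile u=258'); print(a[280:325,258]); print(b[280:325,258])
print(px('top',(445,143,80)),px('top',(447,143,100)))
E
```

```text
t 108 6.3118343195266275
diff bbox 192 369 256 318
shift (0.28901333380235883, 0.5561459063212482)
s 738 6.68365
diff bbox 280 430 191 258
shift (0.07591723009039697, 0.3993800497197526)
bar column profile u=258
[ 84  85  88  88  90  92  92  85  69  64  60  68  69  77  90 105 124 133
 133 134 135 134 134 134 134 135 126  99  95 104 107 102 103 123 132 132
 132 133 132 133 133 133 135 134 133]
[ 91  88  89  91  93  95  96  96  91  69  60  72  77  81  94 108 129 137
 139 137 138 139 140 139 140 141 139 132 106  98 106 113 106 105 125 135
 136 137 137 138 138 138 139 138 138]
[257.99971437 310.62415729] [256.95001423 308.90957966]
```

```bash
python3 -c "
from h import *
b=cv2.imread('pics/t14.png').max(2); v,u=np.where(b[273:295,352:375]<60); print('ball',u.mean()+352,v.mean()+273)
print(job_done())"
```

```text
ball 362.97058823529414 282.0
the job is handed in; nothing more can be done
None
```

I handed the job in at about 48 s on the clock: both pegs are in the wide compartment, both walnut spools are in the narrow one, the stay is folded down and the lid is shut. I confirmed the contents from the camera before folding the stay, and the stay again at the end; the shut lid rests on the bar's position in the top view. I viewed 15 pictures against the limit of 14, and no verdict came back from `job_done()`.

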